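# Load a fresh label roll on its spindle

## Robot

A 6-joint arm with a two-finger parallel gripper is mounted at the origin on a cart in front of the work surface, level with it; the furniture and walls round the work are solid. World frame = base frame: x ahead of the robot, y to its left, z up, the work surface at z = 0. Lengths are in m, angles in rad, forces in N, time in s.
With the tool pointing down it reaches from about 0.425 to 0.95 m from the base axis. Payload 3.5 kg.
Tool frame: the origin (TCP) lies on the mounting face of the last link; the fingertips stand 173 mm ahead of it and the grasp point (between the pads) lies 155 mm ahead of it; z points along the fingers, x is the direction in which the jaws open and shut, and the axes are right-handed (so a half turn about z gives the same grasp; the last joint's range is limited). The gripper opens to 85 mm and grips with 20 to 120 N. Pads are 22 mm wide; open, the fingers measure 114 mm over their backs; the gripper's body (76 mm by 85 mm) begins 54 mm behind the grasp point. The pads swing forward as they close: fully open they stand 13 mm farther back than shut.
Start: joints at [1.176, 0.286, 1.577, -0, 1.279, -0.15], TCP at [0.164, 0.655, 0.405] pointing down, gripper open.
Joint ranges: [-2.77, 2.77], [-0.9, 2.22], [0.21, 2.48], [-1.53, 4.67], [0.24, 2.81], [-2.84, 2.84]. Speed limits (rad/s): [2.79, 2.79, 3.14, 3.14, 3.14, 3.14].

## Interface

Orientations are given as a unit quaternion [x, y, z, w].
In Python, from plant import get_state, read_camera, sign_off gives the robot as it stands.
- The arm moves only by the shell command python3 -m jog 'ROWS' [FORCE]. ROWS is JSON, a list of rows, each an object of numbers: "grip": the closure, from 0 (fully open) to 1 (shut); "x", "y", "z": the shift along the tool's x, y, z in mm; "rx", "ry", "rz": the turn, a rotation vector about the tool's x, y, z in degrees. A call has 1 to 8 rows; each row shifts and turns the commanded pose from where the row before left it, along the tool's axes as they then stand; what a row does not reach is not made up. A row lasts 1/12 s, in which the tool goes at most 41.7 mm and 7.16 degrees, less where a joint would pass 70% of its speed; a pose out of reach is approached as far as the arm can. A call with a gripper value outside its range is refused whole. The fingers move at their own pace and stop on an object; FORCE is the grip in N (left out, the last holds). Time passes only in rows, so rows that do not move let the fingers close. It gives the time, the measured TCP pose, the force and the opening at its end, in the units of the state.
- get_state(): the state, without advancing time (a new reading comes with each control period).
- read_camera(name): name is "scene" or "top" or "wrist"; returns a dict with "frame" (400x640x3 uint8, red, green, blue), "intrinsics" (3x3 intrinsics, pixels), "R" (3x3) and "t" (3): a world point X has camera coordinates R X + t. Camera axes: x right, y down, z forward; pixel columns grow to the right and rows downward; lengths in m; the calibration is good to about 2 mm. A picture is of the moment at which its call begins. There is no depth.
- sign_off(): hands the job in, once; it reports no verdict.
The state is a dict: "time": time; "qpos": joint angles; "dq": joint speeds; "joint_efforts": joint torques, N m; "eef_pos": TCP position; "tcp_rot": TCP orientation; "contact_force": force on the tool from outside, world axes, zero at the start; "wrist_torque": the same for the moment, N m; "opening": opening from 0.0 (shut) to 1.0 (fully open).
Only numpy, scipy, OpenCV 4.12 (cv2) and the standard library are available. Lean on these libraries where they do the work, as an engineer would, in place of code of your own. Each camera call takes 0.05 s, during which the arm holds its last target.

## Task

The label-roll holder is empty: lay the fresh roll in it between the two cheeks, then push the spindle from either side through one cheek, the roll's core and the other cheek until its grip sits against the cheek. The cheeks were clamped at whatever height the last roll needed, so feel for the hole. The holder only stands on rubber feet: do not shove it along or tip it, and do not knock over or push away the can, the shaker, the red dip cup or the spent core.

Things in the scene. Friction and masses are not known exactly. Their poses are not given: they have to be found in the camera images.
- roll_holder: Label-roll holder, dark steel, 1.7 kg, on rubber feet (slides if pushed hard): base plate 110 x 104 mm, top 9 mm above the worktop, two upright cheeks 44 mm wide, 5 mm thick, each with a round 14 mm hole; their tops 15 mm above the holes; front and back open. Two low cradle rods between the cheeks keep a roll centred under the holes. Origin: centre of its underside. The same from both sides.
- holder_mid (a point): Point of the holder midway between the cheeks, 39 mm above the worktop. y runs along the hole axis: cheek inner faces at y = +-35 mm, outer faces +-40; low brackets leave 64 mm clear width for the roll. Both cheeks are clamped at one height, not given here: the hole axis is straight over or under this point, anywhere from 5 mm below to 5 mm above it, level. They cannot be moved by hand.
- roll_center (a point): Centre of the fresh roll of blank white labels: 56 mm diameter, 58 mm wide, open brown cardboard core of 25 mm bore, about 140 g, lying on its side on the worktop. y is its core axis. On the holder's cradle rods its centre rests about 38 mm above the worktop.
- spindle_mid (a point): Spindle, 70 g: steel rod of 12 mm diameter, its nose edge bevelled to 10.6 mm over 2 mm, with a blue hexagon grip (18 mm across flats, 28 mm long) at the other end. This point is on the axis; y runs from grip to nose: grip from y = -68 to -40 mm, rod from -40 to its point at +52. Grip home against a cheek: this point is midway between the cheeks. It lies on the worktop, nose about 2 degrees down.
- can: Drinks can, 66 mm in diameter, 115 mm high, bystander behind the holder; origin at the centre of its underside.
- shaker: Glass cheese shaker, 73 mm wide, 119 mm high, bystander behind the holder; origin at the centre of its underside.
- dip_cup: Red lidded dip cup, 69 mm wide, 34 mm high, bystander; origin at the centre of its underside.
- spent_core: Empty brown cardboard core of the old roll, 29 mm in diameter, 58 mm high, standing on end, bystander; origin at the centre of its underside.

How it is judged:
By the outcome, as a careful person would: the job done as asked, in the order asked, and still so for the second after the job is handed in, with the robot touching nothing.
It also fails if it takes over 67 s, if anything falls off the work surface, if the arm or the gripper's body presses on something with over 40 N, if the wrist force passes 120 N, or if a joint passes its speed limit or range.

## Working session

There is one attempt and no reset: what is moved stays moved. The work goes in short steps, Python scripts to look and compute and a shell command to move; the robot and the scene stay as the last step left them, time stands still between calls to the robot, and variables do not carry over. Pictures are saved under pics/ and viewed, and the job is handed in when it is done.

```bash
ls; mkdir -p pics; python3 - <<'E'
from plant import get_state, read_camera
import cv2,numpy as np
print(get_state())
for n in ("scene","top","wrist"):
    c=read_camera(n); cv2.imwrite(f"pics/{n}0.png",c["frame"][:,:,::-1])
    print(n,c["intrinsics"].tolist(),c["R"].tolist(),c["t"].tolist())
E
```

```text
pics
{'time': 0.0, 'qpos': array([ 1.17601213e+00,  2.87168399e-01,  1.57816078e+00,  3.37288580e-05,
        1.27858549e+00, -1.49985893e-01]), 'dq': array([-9.51659689e-05,  1.02992996e-03,  1.26129317e-03,  1.57122607e-04,
       -3.84674628e-04, -5.01234709e-04]), 'joint_efforts': array([ 2.92602199e-04, -4.05978763e+01, -2.92627054e+01, -1.21225048e-04,
        5.82968481e-03, -1.26458268e-06]), 'eef_pos': array([0.16345665, 0.65465434, 0.40335366]), 'tcp_rot': array([ 7.88152409e-01,  6.15479027e-01, -1.01947642e-03,  5.55763604e-04]), 'contact_force': array([ 0.19853049, -0.58859624, -0.31135583]), 'wrist_torque': array([-0.00290727,  0.04557148, -0.05307032]), 'opening': 0.9997866571309648}
scene [[478.0483495666001, 0.0, 322.1604324337976], [0.0, 478.0483495666001, 193.42932322817433], [0.0, 0.0, 1.0]] [[0.7224387053293859, -0.6914330864461697, -0.0016136943713980815], [-0.35933077975312844, -0.37344811662376126, -0.8552297322428488], [0.590731502261399, 0.6184309105774787, -0.5182465639811822]] [-0.3948904930711896, 0.24540722643798013, 0.7760892910372689]
top [[373.91522221848174, 0.0, 320.9501464213858], [0.0, 373.91522221848174, 192.45337750530172], [0.0, 0.0, 1.0]] [[-0.011549472793279291, -0.9998425594861562, 0.013470928637975344], [-0.9866071230109045, 0.009202434987354553, -0.1628548433865243], [0.16270523809128934, -0.015171401730744506, -0.9865580743510142]] [0.004205615655439137, 0.5582248247519072, 0.8199080522473456]
wrist [[318.2999440851225, 0.0, 314.8937014442068], [0.0, 318.2999440851225, 201.44375704310266], [0.0, 0.0, 1.0]] [[0.2431301159345565, 0.9699921280516418, -0.0017373092697184943], [0.9217959524999684, -0.23049136769503717, 0.311714535068144], [0.30196021042569, -0.07738863570267135, -0.9501742105444421]] [-0.673413171944872, -0.0389000098446168, 0.38039366865391816]
```

View pics/scene0.png

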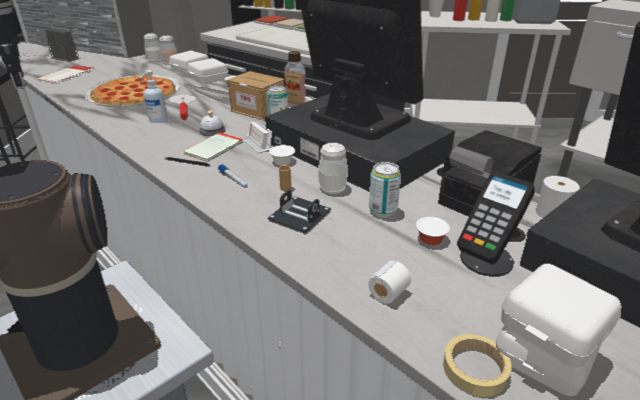

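View pics/top0.png

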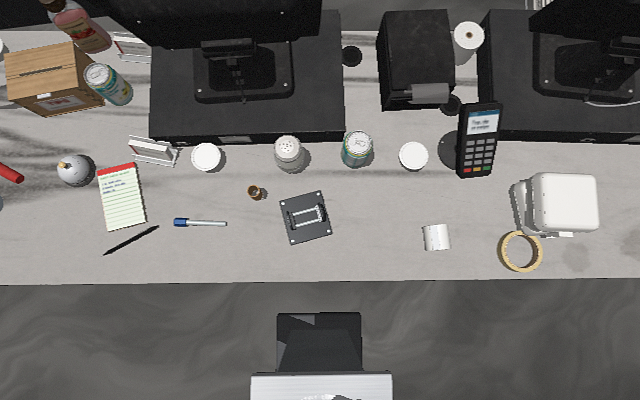

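View pics/wrist0.png

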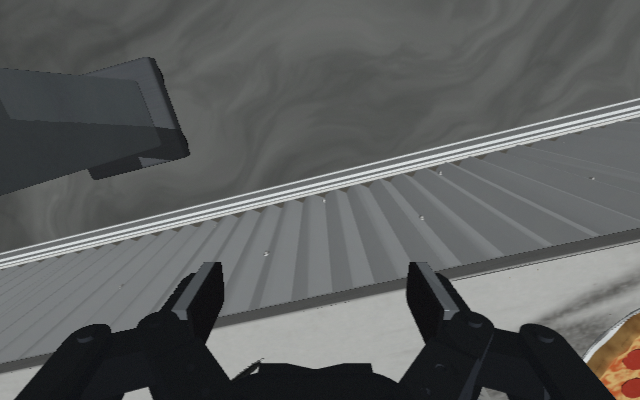

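```bash
cat > h.py <<'E'
import numpy as np, cv2
from plant import get_state, read_camera
from scipy.spatial.transform import Rotation as Ro
def ray(c,u,v,z):
    K=np.array(c["intrinsics"]);R=np.array(c["R"]);t=np.array(c["t"])
    d=R.T@np.linalg.solve(K,[u,v,1.]);o=-R.T@t
    return o+d*(z-o[2])/d[2]
def proj(c,X):
    K=np.array(c["intrinsics"]);p=K@(np.array(c["R"])@np.array(X)+np.array(c["t"]));return p[:2]/p[2]
def crop(c,x0,y0,x1,y1,s,fn):
    im=c["frame"][y0:y1,x0:x1,::-1]
    cv2.imwrite(fn,cv2.resize(np.ascontiguousarray(im),None,fx=s,fy=s,interpolation=cv2.INTER_CUBIC))
E
python3 - <<'E'
from h import *
c=read_camera("top"); crop(c,160,130,460,260,2.6,"pics/t1.png")
crop(c,270,180,340,250,8,"pics/t2.png")
s=read_camera("scene"); crop(s,200,130,460,320,3,"pics/s1.png")
np.save("top.npy",c,allow_pickle=True);np.save("scene.npy",s,allow_pickle=True)
hsv=cv2.cvtColor(c["frame"],cv2.COLOR_RGB2HSV)
m=((hsv[...,0]>100)&(hsv[...,0]<125)&(hsv[...,1]>120)).astype(np.uint8); m[:,260:]=0;m[:200]=0
ys,xs=np.nonzero(m);print("blue",xs.mean(),ys.mean(),len(xs),xs.min(),xs.max())
m2=(c["frame"].min(2)>215).astype(np.uint8);m2[:,:415]=0;m2[:,460:]=0;m2[:210]=0
cn=max(cv2.findContours(m2,0,2)[0],key=cv2.contourArea);print("roll",cv2.minAreaRect(cn))
E
```

```text
blue 178.6969696969697 222.22222222222223 99 106 186
roll ((437.7308349609375, 236.84617614746094), (24.682910919189453, 16.868722915649414), 82.87498474121094)
```

View pics/t1.png

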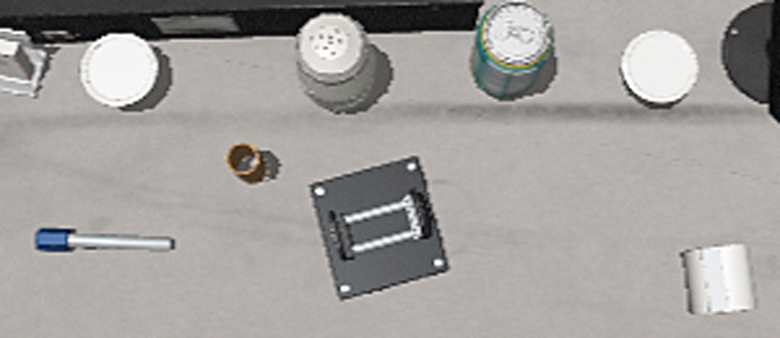

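View pics/t2.png

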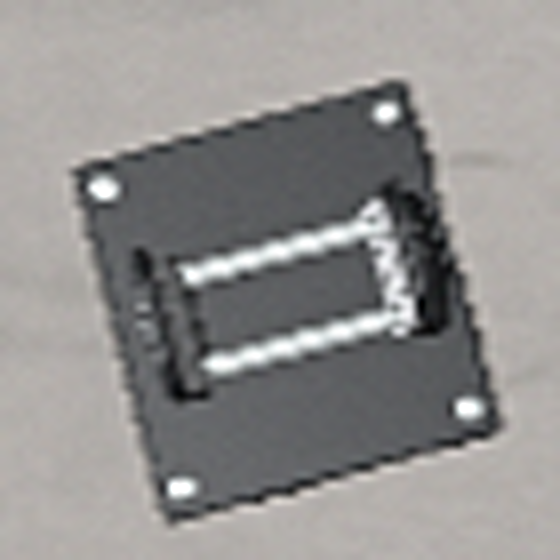

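View pics/s1.png

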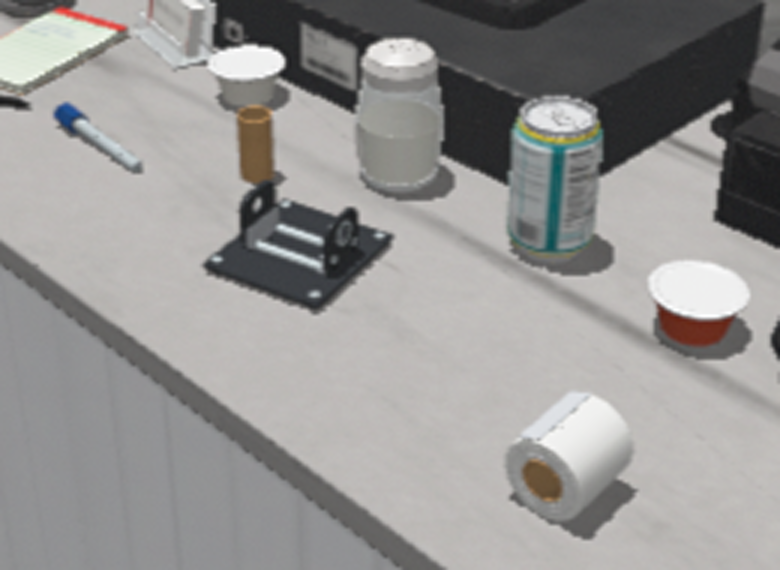

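```bash
python3 - <<'E'
from h import *
c=np.load("top.npy",allow_pickle=True).item();s=np.load("scene.npy",allow_pickle=True).item()
P=[ray(c,270+(a+.5)/8-.5,180+(b+.5)/8-.5,.009) for a,b in [(103,187),(386,112),(181,488),(468,408)]]
for p in P: print("screw",p.round(4), "scene px",proj(s,p).round(1))
h=np.mean(P,0);ax=(P[0]-P[1]+P[2]-P[3]);print("holder",h,"axis deg",np.degrees(np.arctan2(ax[1],ax[0])),[np.linalg.norm(P[0]-P[1]),np.linalg.norm(P[0]-P[2])])
f=c["frame"];hsv=cv2.cvtColor(f,cv2.COLOR_RGB2HSV)
m=((hsv[...,0]>100)&(hsv[...,0]<125)&(hsv[...,1]>120)).astype(np.uint8);m[:,:165]=0;m[:,200:]=0;m[:210]=0;m[240:]=0
ys,xs=np.nonzero(m);g=ray(c,xs.mean(),ys.mean(),.009);print("grip",xs.mean(),ys.mean(),xs.min(),xs.max(),g)
n=ray(c,160+174/2.6,130+243/2.6,.006);print("nose",n,np.linalg.norm(n-g),np.degrees(np.arctan2(*(n-g)[[1,0]])))
m2=(f.min(2)>150).astype(np.uint8);
crop(c,410,210,465,265,10,"pics/roll.png")
sg=cv2.cvtColor(s["frame"],cv2.COLOR_RGB2HSV)
crop(s,355,250,425,310,8,"pics/rolls.png");crop(s,210,155,260,195,12,"pics/spin_s.png")
E
```

```text
screw [0.5397 0.0905 0.009 ] scene px [293.9 197.6]
screw [0.5617 0.0054 0.009 ] scene px [325.2 208.1]
screw [0.4498 0.0671 0.009 ] scene px [270.6 216.1]
screw [ 0.4724 -0.018   0.009 ] scene px [303.2 227.8]
holder [0.50586897 0.0362531  0.009     ] axis deg 104.69057139555892 [np.float64(0.08792889768245635), np.float64(0.0929024036127937)]
grip 180.06185567010309 221.64948453608247 174 186 [0.49723146 0.33280661 0.009     ]
nose [0.49202442 0.22261141 0.006     ] 0.11035893872869469 -92.70537542722087
```

View pics/roll.png

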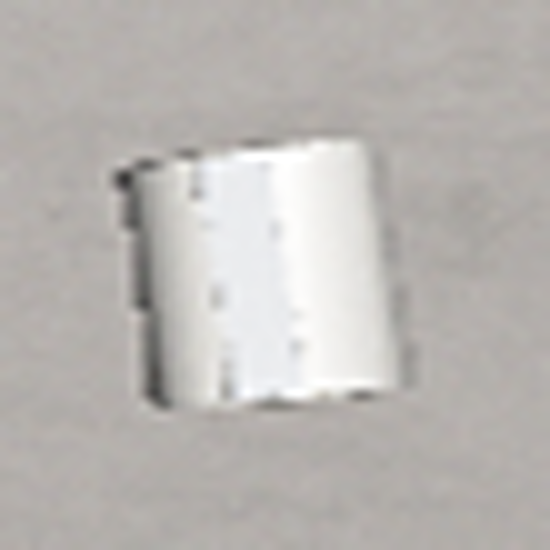

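View pics/rolls.png

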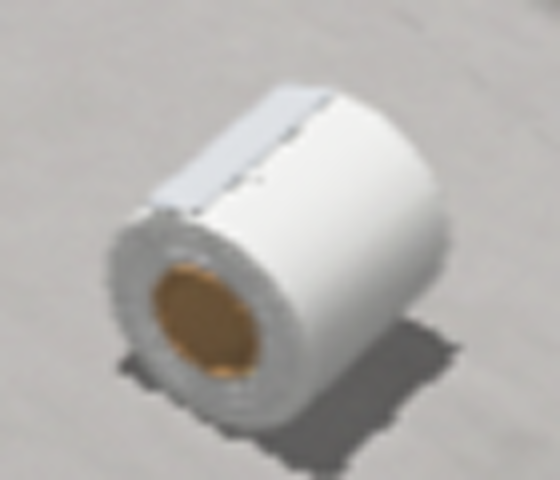

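```bash
cat >> h.py <<'E'
def plan(target,psi,tilt=None,grasp=True,d=0.155):
    """target=grasp point (or TCP) world; psi deg; prints shift (tool axes now, mm) and yaw turn"""
    st=get_state();R=Ro.from_quat(st["tcp_rot"]).as_matrix();p=st["eef_pos"]
    Rt=np.array([[np.cos(np.radians(psi)),np.sin(np.radians(psi)),0],[np.sin(np.radians(psi)),-np.cos(np.radians(psi)),0],[0,0,-1]])
    tp=np.array(target)-(Rt[:,2]*d if grasp else 0)
    rv=np.degrees(Ro.from_matrix(R.T@Rt).as_rotvec())
    print("t",round(st["time"],2),"pos",p.round(4),"tgt TCP",tp.round(4),"turn now-axes",rv.round(2),"open",round(st["opening"],3),"F",st["contact_force"].round(2))
    print(" shift in NOW axes mm",(R.T@(tp-p)*1e3).round(1)," shift in AFTER-turn axes",(Rt.T@(tp-p)*1e3).round(1))
E
python3 - <<'E'
from h import *
c=np.load("top.npy",allow_pickle=True).item();s=np.load("scene.npy",allow_pickle=True).item()
q=lambda a,b:ray(c,410+(a+.5)/10-.5,210+(b+.5)/10-.5,.028)
# silhouette side edges: tangent points near mid height
A,B,C,D=[q(*p) for p in [(135,165),(158,402),(375,150),(398,388)]]
print(A,B,C,D,"w",np.linalg.norm(A-C),"axis",np.degrees(np.arctan2(*(A-B)[[1,0]])),np.degrees(np.arctan2(*(C-D)[[1,0]])))
print("ctr",(A+B+C+D)/4)
# core near face in scene
e=ray(s,355+(207+.5)/8-.5,250+(320+.5)/8-.5,.028);print("core face ctr scene",e, "-> centre", e+.029*np.array([np.cos(.1),np.sin(.1),0]))
for cam in(c,s):print(-np.array(cam["R"]).T@cam["t"])
w=read_camera("wrist");st=get_state();R=Ro.from_quat(st["tcp_rot"]).as_matrix()
print("wrist cam in tool",R.T@(-w["R"].T@w["t"]-st["eef_pos"]),(w["R"]@R).round(3))
plan([.48,-.31,.25],96)
E
```

```text
[ 0.47935784 -0.2396188   0.028     ] [ 0.42457234 -0.24188274  0.028     ] [ 0.48226757 -0.29620323  0.028     ] [ 0.42714079 -0.29787925  0.028     ] w 0.056659193410328254 axis 2.3663220590814786 1.7414319073944802
ctr [ 0.45333463 -0.26889601  0.028     ]
core face ctr scene [ 0.42756733 -0.27343496  0.028     ] -> centre [ 0.45642245 -0.27053979  0.028     ]
[0.41739383 0.01150708 0.89973987]
[-0.08499385 -0.66135109  0.61144793]
wrist cam in tool [-0.00061444 -0.08100146  0.03127498] [[ 1.     0.001 -0.   ]
 [-0.001  0.95  -0.312]
 [-0.     0.312  0.95 ]]
t 0.3 pos [0.1635 0.6548 0.4042] tgt TCP [ 0.48  -0.31   0.405] turn now-axes [-2.000e-02  5.000e-02 -2.002e+01] open 1.003 F [-0.46  0.43 -0.21]
 shift in NOW axes mm [-8.594e+02  5.408e+02 -1.000e-01]  shift in AFTER-turn axes [-9.926e+02  2.139e+02 -8.000e-01]
```

```bash
python3 -m jog '[{"rz":-4},{"rz":-4},{"rz":-4},{"rz":-4}]'; python3 - <<'E'
from h import *
plan([.46,.28,.25],92)
E
```

```text
t 0.3 pos [0.1635 0.6548 0.4042] tgt TCP [0.46  0.28  0.405] turn now-axes [-1.000e-02  5.000e-02 -1.602e+01] open 1.003 F [-0.46  0.43 -0.21]
 shift in NOW axes mm [-291.8  378.5   -0.6]  shift in AFTER-turn axes [-384.9  283.2   -0.8]$[0]: bad value
```

```bash
python3 -m jog '[{"grip":0,"x":0,"y":0,"z":0,"rx":0,"ry":0,"rz":-4},{"grip":0,"x":0,"y":0,"z":0,"rx":0,"ry":0,"rz":-4},{"grip":0,"x":0,"y":0,"z":0,"rx":0,"ry":0,"rz":-4},{"grip":0,"x":0,"y":0,"z":0,"rx":0,"ry":0,"rz":-4}]'
```

```text
time: 0.63
eef_pos: [0.1636, 0.6548, 0.4046]
tcp_rot: [0.694, 0.72, -0.0, 0.0]
contact_force: [-0.4, 0.2, -0.8]
opening: 1.001
```

```bash
python3 -m jog '[{"grip":0,"x":-27,"y":20},{"grip":0,"x":-27,"y":20},{"grip":0,"x":-27,"y":20},{"grip":0,"x":-27,"y":20},{"grip":0,"x":-27,"y":20},{"grip":0,"x":-27,"y":20},{"grip":0,"x":-27,"y":20}]'
```

```text
$[0]: bad value
```

```bash
python3 -m jog '[{"grip":0,"x":-27,"y":20,"z":0,"rx":0,"ry":0,"rz":0},{"grip":0,"x":-27,"y":20,"z":0,"rx":0,"ry":0,"rz":0},{"grip":0,"x":-27,"y":20,"z":0,"rx":0,"ry":0,"rz":0},{"grip":0,"x":-27,"y":20,"z":0,"rx":0,"ry":0,"rz":0},{"grip":0,"x":-27,"y":20,"z":0,"rx":0,"ry":0,"rz":0},{"grip":0,"x":-27,"y":20,"z":0,"rx":0,"ry":0,"rz":0},{"grip":0,"x":-27,"y":20,"z":0,"rx":0,"ry":0,"rz":0}]' && python3 -m jog '[{"grip":0,"x":-27,"y":20,"z":0,"rx":0,"ry":0,"rz":0},{"grip":0,"x":-27,"y":20,"z":0,"rx":0,"ry":0,"rz":0},{"grip":0,"x":-27,"y":20,"z":0,"rx":0,"ry":0,"rz":0},{"grip":0,"x":-27,"y":20,"z":0,"rx":0,"ry":0,"rz":0},{"grip":0,"x":-27,"y":20,"z":0,"rx":0,"ry":0,"rz":0},{"grip":0,"x":-27,"y":20,"z":0,"rx":0,"ry":0,"rz":0},{"grip":0,"x":-27,"y":20,"z":0,"rx":0,"ry":0,"rz":0},{"grip":0,"x":0,"y":0,"z":0,"rx":0,"ry":0,"rz":0}]'
python3 - <<'E'
from h import *
w=read_camera("wrist");np.save("w1.npy",w,allow_pickle=True)
cv2.imwrite("pics/w1.png",w["frame"][:,:,::-1])
plan([.455,-.27,.25],92)
E
```

```text
time: 1.22
eef_pos: [0.3106, 0.4694, 0.4048]
tcp_rot: [0.695, 0.719, 0.0, 0.0]
contact_force: [0.7, 0.1, 0.7]
opening: 0.998
time: 1.88
eef_pos: [0.4592, 0.2831, 0.405]
tcp_rot: [0.697, 0.717, 0.0, 0.001]
contact_force: [-0.5, -0.2, 0.5]
opening: 1.001
t 1.93 pos [0.4579 0.2847 0.4048] tgt TCP [ 0.455 -0.27   0.405] turn now-axes [ 0.02  0.01 -0.29] open 1.0 F [-1.12  0.79 -0.81]
 shift in NOW axes mm [-5.544e+02 -1.940e+01 -1.000e-01]  shift in AFTER-turn axes [-5.542e+02 -2.230e+01 -2.000e-01]
```

View pics/w1.png

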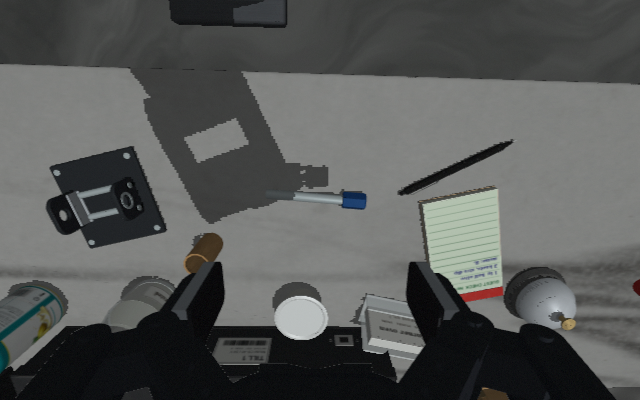

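```bash
python3 -m jog '[{"grip":0,"x":-35,"y":-1,"z":0,"rx":0,"ry":0,"rz":0},{"grip":0,"x":-35,"y":-1,"z":0,"rx":0,"ry":0,"rz":0},{"grip":0,"x":-35,"y":-1,"z":0,"rx":0,"ry":0,"rz":0},{"grip":0,"x":-35,"y":-1,"z":0,"rx":0,"ry":0,"rz":0},{"grip":0,"x":-35,"y":-2,"z":0,"rx":0,"ry":0,"rz":0},{"grip":0,"x":-35,"y":-2,"z":0,"rx":0,"ry":0,"rz":0},{"grip":0,"x":-35,"y":-1,"z":0,"rx":0,"ry":0,"rz":0},{"grip":0,"x":-35,"y":-1,"z":0,"rx":0,"ry":0,"rz":0}]' && python3 -m jog '[{"grip":0,"x":-35,"y":-1,"z":5,"rx":0,"ry":0,"rz":0},{"grip":0,"x":-35,"y":-1,"z":5,"rx":0,"ry":0,"rz":0},{"grip":0,"x":-35,"y":-1,"z":5,"rx":0,"ry":0,"rz":0},{"grip":0,"x":-35,"y":-1,"z":5,"rx":0,"ry":0,"rz":0},{"grip":0,"x":-35,"y":-1,"z":5,"rx":0,"ry":0,"rz":0},{"grip":0,"x":-35,"y":-2,"z":5,"rx":0,"ry":0,"rz":0},{"grip":0,"x":-35,"y":-1,"z":0,"rx":0,"ry":0,"rz":0},{"grip":0,"x":-28,"y":-1,"z":0,"rx":0,"ry":0,"rz":0}]'
python3 - <<'E'
from h import *
w=read_camera("wrist");np.save("w2.npy",w,allow_pickle=True)
cv2.imwrite("pics/w2.png",w["frame"][:,:,::-1])
plan([.455,-.27,.25],92)
w=np.load("w1.npy",allow_pickle=True).item()
crop(w,20,120,180,260,5,"pics/w1h.png");crop(w,250,175,380,225,6,"pics/w1s.png")
E
```

```text
time: 2.6
eef_pos: [0.4554, 0.0061, 0.4049]
tcp_rot: [0.694, 0.72, 0.0, 0.0]
contact_force: [0.5, -1.0, -0.3]
opening: 1.0
time: 3.27
eef_pos: [0.4565, -0.2678, 0.3743]
tcp_rot: [0.695, 0.719, 0.0, -0.0]
contact_force: [1.2, 1.2, 1.3]
opening: 1.002
t 3.32 pos [ 0.4566 -0.2712  0.3749] tgt TCP [ 0.455 -0.27   0.405] turn now-axes [ 0.03  0.22 -0.16] open 1.001 F [-1.24 -3.58  0.  ]
 shift in NOW axes mm [  1.2  -1.5 -30.1]  shift in AFTER-turn axes [  1.3  -1.5 -30.1]
```

View pics/w2.png

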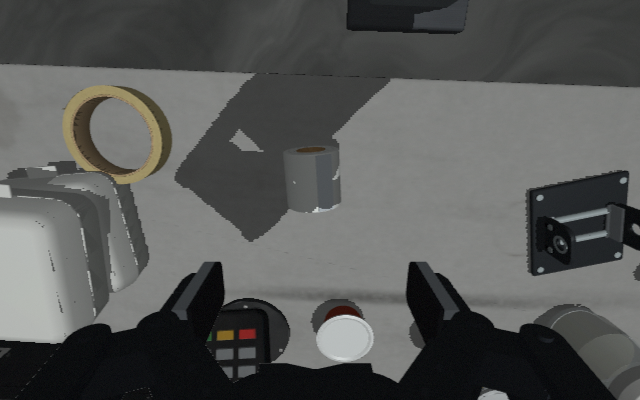

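View pics/w1h.png

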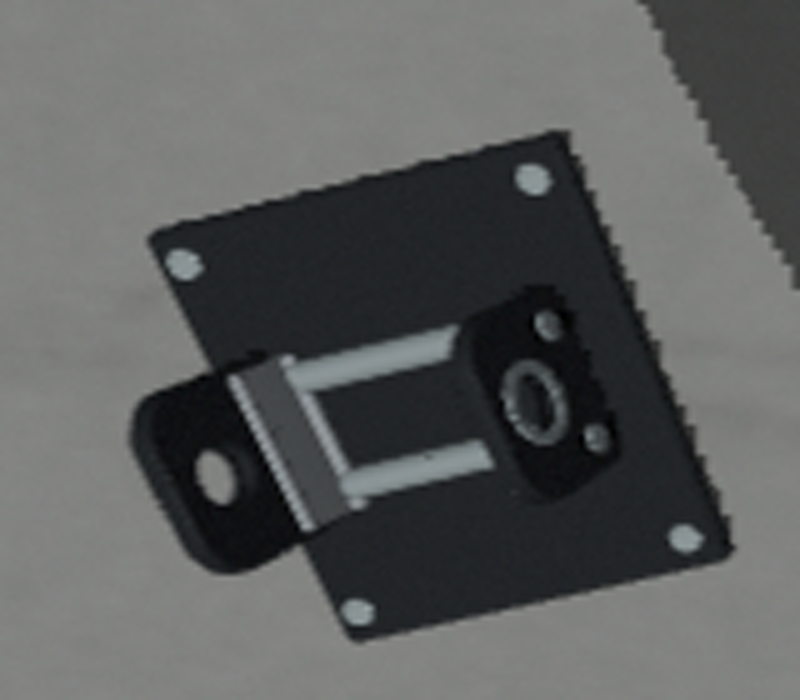

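View pics/w1s.png

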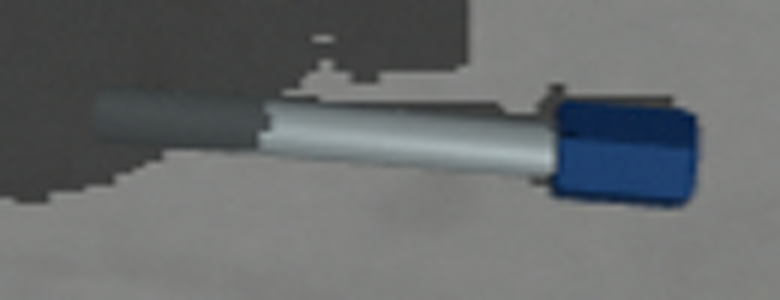

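```bash
python3 - <<'E'
from h import *
w=np.load("w1.npy",allow_pickle=True).item()
f=lambda a,b:(20+(a+.5)/5-.5,120+(b+.5)/5-.5)
P=[ray(w,*f(a,b),.009) for a,b in [(185,265),(533,180),(357,612),(685,538)]]
h=np.mean(P,0);ax=P[1]-P[0]+P[3]-P[2];ax/=np.linalg.norm(ax)
print("holder",h,np.degrees(np.arctan2(ax[1],ax[0])),np.linalg.norm(P[0]-P[1]),np.linalg.norm(P[0]-P[2]))
def onplane(w,uv,p0,n):
    K=w["intrinsics"];o=-w["R"].T@w["t"];d=w["R"].T@np.linalg.solve(K,[*uv,1.]);return o+d*((p0-o)@n)/(d@n)
lat=np.array([ax[1],-ax[0],0])
for uv,off in((f(535,401),.040),(f(217,476),-.035)):
    X=onplane(w,uv,h+ax*off,ax);print("hole",X,"lat",(X-h)@lat)
g=lambda a,b:(250+(a+.5)/6-.5,175+(b+.5)/6-.5)
for n,uv,z in (("nose",g(95,116),.006),("rod end",g(553,145),.0085),("grip end",g(693,157),.009)):print(n,ray(w,*uv,z))
a=ray(w,*g(95,116),.006);b=ray(w,*g(693,157),.009);d=a-b;print(np.linalg.norm(d),np.degrees(np.arctan2(d[1],d[0])))
w2=np.load("w2.npy",allow_pickle=True).item()
crop(w2,270,130,360,225,6,"pics/w2r.png");crop(w2,515,160,640,285,5,"pics/w2h.png")
E
```

```text
holder [0.50498072 0.0336138  0.009     ] 104.86178884856437 0.08776152411558735 0.09184355381313379
hole [0.49435274 0.07217792 0.03474613] lat -0.00038120269770909273
hole [ 5.13197006e-01 -4.17243181e-04  3.79510011e-02] lat -0.0007871328700338445
nose [0.49187425 0.2233986  0.006     ]
rod end [0.49455027 0.31562945 0.0085    ]
grip end [0.49611191 0.3438409  0.009     ]
0.12055415661099145 -92.01507138995945
```

View pics/w2r.png

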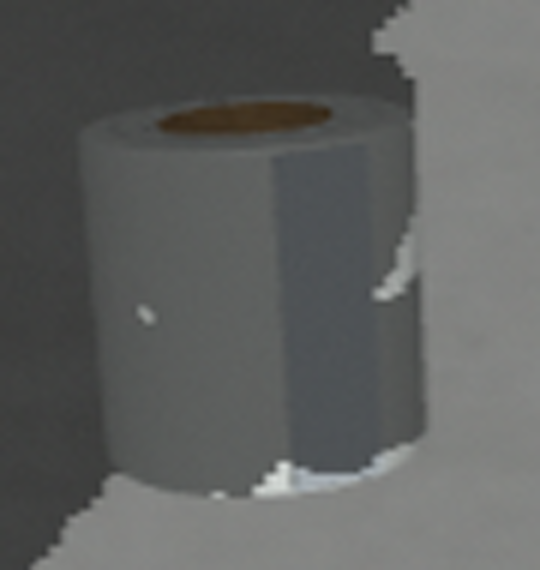

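View pics/w2h.png

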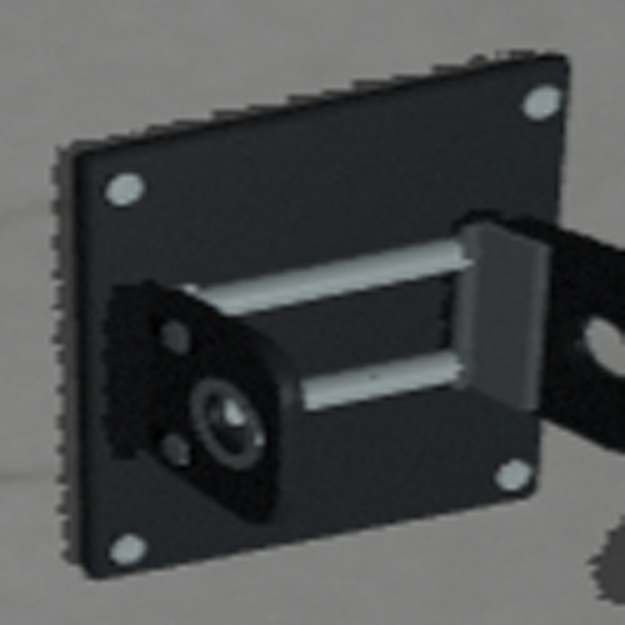

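```bash
python3 - <<'E'
from h import *
w=np.load("w2.npy",allow_pickle=True).item()
f=lambda a,b:(270+(a+.5)/6-.5,130+(b+.5)/6-.5)
print("near core", ray(w,*f(245,117),.028))
A,B,C,D=[ray(w,*f(*p),.028) for p in[(83,140),(105,460),(412,130),(427,430)]]
print(A,B,C,D,np.linalg.norm(A-C)); print("mid near",(A+C)/2,"mid far",(B+D)/2)
for P,Q in((A,B),(C,D)):print(np.degrees(np.arctan2(*(Q-P)[[1,0]])))
print("far bottom", ray(w,*f(270,497),.003),ray(w,*f(270,470),.028))
f=lambda a,b:(515+(a+.5)/5-.5,160+(b+.5)/5-.5)
P=[ray(w,*f(a,b),.009) for a,b in [(124,190),(542,103),(128,550),(514,476)]]
h=np.mean(P,0);ax=P[1]-P[0]+P[3]-P[2];ax/=np.linalg.norm(ax)
print("holder",h,np.degrees(np.arctan2(ax[1],ax[0])))
def onplane(w,uv,p0,n):
    K=w["intrinsics"];o=-w["R"].T@w["t"];d=w["R"].T@np.linalg.solve(K,[*uv,1.]);return o+d*((p0-o)@n)/(d@n)
lat=np.array([ax[1],-ax[0],0])
for uv,off in((f(230,422),-.040),(f(605,343),.035)):
    X=onplane(w,uv,h+ax*off,ax);print("hole",X,"lat",(X-h)@lat)
E
```

```text
near core [ 0.42453626 -0.27338481  0.028     ]
[ 0.42923529 -0.30006107  0.028     ] [ 0.48513605 -0.29605943  0.028     ] [ 0.425753   -0.24574818  0.028     ] [ 0.47775114 -0.24019061  0.028     ] 0.05442441525286461
mid near [ 0.42749415 -0.27290463  0.028     ] mid far [ 0.48144359 -0.26812502  0.028     ]
4.094518611949418
6.100616267096327
far bottom [ 0.50021612 -0.26673065  0.003     ] [ 0.48602206 -0.2672045   0.028     ]
holder [0.50563079 0.03475193 0.009     ] 104.77898696589665
hole [ 0.51530956 -0.00406323  0.03555763] lat -0.0005428317029039568
hole [0.49406706 0.06789872 0.03700964] lat -0.002725707962626098
```

```bash
python3 - <<'E'
from h import *
plan([.454,-.2705,.028],94)
E
python3 -m jog '[{"grip":0,"x":0,"y":-2,"z":25,"rx":0,"ry":0,"rz":-2},{"grip":0,"x":0,"y":0,"z":25,"rx":0,"ry":0,"rz":0},{"grip":0,"x":0,"y":0,"z":25,"rx":0,"ry":0,"rz":0},{"grip":0,"x":0,"y":0,"z":25,"rx":0,"ry":0,"rz":0},{"grip":0,"x":0,"y":0,"z":20,"rx":0,"ry":0,"rz":0}]'
python3 - <<'E'
from h import *
plan([.454,-.2705,.028],94)
w=read_camera("wrist");cv2.imwrite("pics/w3.png",w["frame"][:,:,::-1])
E
```

```text
t 3.32 pos [ 0.4566 -0.2712  0.3749] tgt TCP [ 0.454  -0.2705  0.183 ] turn now-axes [ 0.03  0.22 -2.16] open 1.001 F [-1.24 -3.58  0.  ]
 shift in NOW axes mm [  1.5  -2.6 191.9]  shift in AFTER-turn axes [  0.9  -2.5 191.9]
time: 3.73
eef_pos: [0.4545, -0.2651, 0.2528]
tcp_rot: [0.682, 0.732, 0.0, -0.001]
contact_force: [1.2, 0.4, 0.2]
opening: 1.0
t 3.73 pos [ 0.4545 -0.2651  0.2528] tgt TCP [ 0.454  -0.2705  0.183 ] turn now-axes [-0.06 -0.09  0.03] open 1.0 F [1.16 0.39 0.18]
 shift in NOW axes mm [-5.5 -0.8 69.8]  shift in AFTER-turn axes [-5.3 -0.9 69.8]
```

View pics/w3.png

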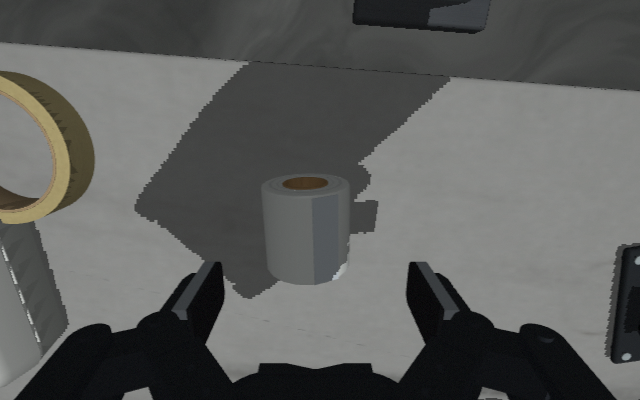

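```bash
python3 -m jog '[{"grip":0,"x":-5,"y":-1,"z":15,"rx":0,"ry":0,"rz":0},{"grip":0,"x":0,"y":0,"z":20,"rx":0,"ry":0,"rz":0},{"grip":0,"x":0,"y":0,"z":20,"rx":0,"ry":0,"rz":0},{"grip":0,"x":0,"y":0,"z":12,"rx":0,"ry":0,"rz":0},{"grip":0,"x":0,"y":0,"z":2,"rx":0,"ry":0,"rz":0},{"grip":0,"x":0,"y":0,"z":0,"rx":0,"ry":0,"rz":0}]'
python3 - <<'E'
from h import *
plan([.454,-.2705,.028],94)
w=read_camera("wrist");cv2.imwrite("pics/w4.png",w["frame"][:,:,::-1])
E
```

```text
time: 4.28
eef_pos: [0.454, -0.2711, 0.1855]
tcp_rot: [0.682, 0.731, 0.0, -0.001]
contact_force: [0.3, -0.0, 0.3]
opening: 1.004
t 4.28 pos [ 0.454  -0.2711  0.1855] tgt TCP [ 0.454  -0.2705  0.183 ] turn now-axes [-0.05 -0.06  0.01] open 1.004 F [ 0.26 -0.04  0.31]
 shift in NOW axes mm [0.6 0.  2.5]  shift in AFTER-turn axes [0.6 0.  2.5]
```

View pics/w4.png

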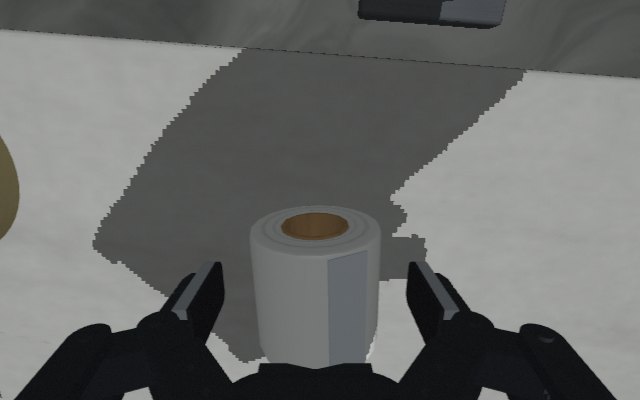

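```bash
python3 -m jog '[{"grip":0,"x":0,"y":0,"z":3,"rx":0,"ry":0,"rz":0},{"grip":0.5,"x":0,"y":0,"z":0,"rx":0,"ry":0,"rz":0},{"grip":0.6,"x":0,"y":0,"z":0,"rx":0,"ry":0,"rz":0},{"grip":0.6,"x":0,"y":0,"z":0,"rx":0,"ry":0,"rz":0},{"grip":0.6,"x":0,"y":0,"z":0,"rx":0,"ry":0,"rz":0},{"grip":0.6,"x":0,"y":0,"z":0,"rx":0,"ry":0,"rz":0},{"grip":0.6,"x":0,"y":0,"z":0,"rx":0,"ry":0,"rz":0},{"grip":0.6,"x":0,"y":0,"z":0,"rx":0,"ry":0,"rz":0}]' 40
python3 -m jog '[{"grip":0.6,"x":0,"y":0,"z":-10,"rx":0,"ry":0,"rz":0},{"grip":0.6,"x":0,"y":0,"z":-20,"rx":0,"ry":0,"rz":0},{"grip":0.6,"x":0,"y":0,"z":-25,"rx":0,"ry":0,"rz":0},{"grip":0.6,"x":0,"y":0,"z":-25,"rx":0,"ry":0,"rz":0},{"grip":0.6,"x":0,"y":0,"z":-20,"rx":0,"ry":0,"rz":0},{"grip":0.6,"x":0,"y":0,"z":0,"rx":0,"ry":0,"rz":0}]'
python3 - <<'E'
from h import *
plan([.505,.0345,.12],14.8)
w=read_camera("wrist");cv2.imwrite("pics/w5.png",w["frame"][:,:,::-1])
E
```

```text
time: 5.0
eef_pos: [0.4542, -0.272, 0.1838]
tcp_rot: [0.682, 0.731, 0.0, 0.001]
contact_force: [-0.5, 1.2, 5.9]
opening: 0.647
time: 5.5
eef_pos: [0.4549, -0.2727, 0.2877]
tcp_rot: [0.682, 0.731, 0.0, 0.005]
contact_force: [0.9, -0.5, 0.3]
opening: 0.646
t 5.5 pos [ 0.4549 -0.2727  0.2877] tgt TCP [0.505  0.0345 0.275 ] turn now-axes [5.700e-01 7.000e-02 7.917e+01] open 0.646 F [ 0.94 -0.5   0.27]
 shift in NOW axes mm [303.1  71.2  11.1]  shift in AFTER-turn axes [ 126.9 -284.2   12.7]
```

View pics/w5.png

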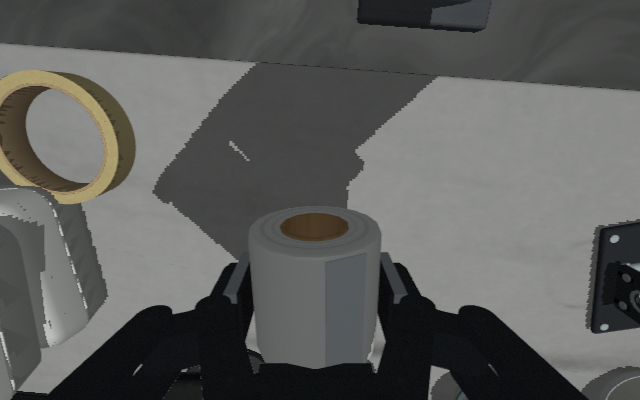

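```bash
python3 -m jog '[{"grip":0.6,"x":0,"y":0,"z":0,"rx":0,"ry":0,"rz":6},{"grip":0.6,"x":0,"y":0,"z":0,"rx":0,"ry":0,"rz":6},{"grip":0.6,"x":0,"y":0,"z":0,"rx":0,"ry":0,"rz":6},{"grip":0.6,"x":0,"y":0,"z":0,"rx":0,"ry":0,"rz":6},{"grip":0.6,"x":0,"y":0,"z":0,"rx":0,"ry":0,"rz":6},{"grip":0.6,"x":0,"y":0,"z":0,"rx":0,"ry":0,"rz":6},{"grip":0.6,"x":0,"y":0,"z":0,"rx":0,"ry":0,"rz":6},{"grip":0.6,"x":0,"y":0,"z":0,"rx":0,"ry":0,"rz":6}]'
python3 -m jog '[{"grip":0.6,"x":0,"y":0,"z":0,"rx":0,"ry":0,"rz":6},{"grip":0.6,"x":0,"y":0,"z":0,"rx":0,"ry":0,"rz":6},{"grip":0.6,"x":0,"y":0,"z":0,"rx":0,"ry":0,"rz":6},{"grip":0.6,"x":0,"y":0,"z":0,"rx":0,"ry":0,"rz":6},{"grip":0.6,"x":0,"y":0,"z":0,"rx":0,"ry":0,"rz":6},{"grip":0.6,"x":0,"y":0,"z":0,"rx":0,"ry":0,"rz":1},{"grip":0.6,"x":0,"y":0,"z":0,"rx":0,"ry":0,"rz":0}]'
python3 - <<'E'
from h import *
plan([.505,.0345,.12],14.8)
E
```

```text
time: 6.22
eef_pos: [0.4531, -0.2711, 0.2803]
tcp_rot: [0.922, 0.388, -0.001, -0.002]
contact_force: [-0.4, -0.5, -1.6]
opening: 0.647
time: 6.8
eef_pos: [0.4533, -0.2713, 0.2809]
tcp_rot: [0.991, 0.131, -0.001, -0.001]
contact_force: [0.3, 0.8, -2.0]
opening: 0.643
t 6.8 pos [ 0.4533 -0.2713  0.2809] tgt TCP [0.505  0.0345 0.275 ] turn now-axes [-0.16  0.11  0.27] open 0.643 F [ 0.28  0.82 -2.01]
 shift in NOW axes mm [ 129.5 -281.8    6.5]  shift in AFTER-turn axes [ 128.1 -282.4    5.9]
```

```bash
python3 -m jog '[{"grip":0.6,"x":13,"y":-28,"z":0,"rx":0,"ry":0,"rz":0},{"grip":0.6,"x":13,"y":-28,"z":0,"rx":0,"ry":0,"rz":0},{"grip":0.6,"x":13,"y":-28,"z":0,"rx":0,"ry":0,"rz":0},{"grip":0.6,"x":13,"y":-28,"z":0,"rx":0,"ry":0,"rz":0},{"grip":0.6,"x":13,"y":-28,"z":0,"rx":0,"ry":0,"rz":0},{"grip":0.6,"x":13,"y":-28,"z":0,"rx":0,"ry":0,"rz":0},{"grip":0.6,"x":13,"y":-28,"z":0,"rx":0,"ry":0,"rz":0},{"grip":0.6,"x":13,"y":-28,"z":0,"rx":0,"ry":0,"rz":0}]'
python3 -m jog '[{"grip":0.6,"x":13,"y":-28,"z":0,"rx":0,"ry":0,"rz":0},{"grip":0.6,"x":12,"y":-28,"z":0,"rx":0,"ry":0,"rz":0},{"grip":0.6,"x":0,"y":-2,"z":0,"rx":0,"ry":0,"rz":0},{"grip":0.6,"x":0,"y":0,"z":0,"rx":0,"ry":0,"rz":0},{"grip":0.6,"x":0,"y":0,"z":0,"rx":0,"ry":0,"rz":0}]'
python3 - <<'E'
from h import *
plan([.505,.0345,.039],14.8)
w=read_camera("wrist");cv2.imwrite("pics/w6.png",w["frame"][:,:,::-1]);np.save("w6.npy",w,allow_pickle=True)
w=read_camera("top");crop(w,260,150,360,250,6,"pics/t6.png")
E
```

```text
time: 7.47
eef_pos: [0.4961, -0.0269, 0.282]
tcp_rot: [0.991, 0.131, -0.001, -0.0]
contact_force: [0.5, 0.2, -1.1]
opening: 0.65
time: 7.88
eef_pos: [0.5053, 0.034, 0.2821]
tcp_rot: [0.991, 0.131, -0.001, 0.0]
contact_force: [0.6, -1.1, -0.8]
opening: 0.646
t 7.88 pos [0.5053 0.034  0.2821] tgt TCP [0.505  0.0345 0.194 ] turn now-axes [0.   0.07 0.29] open 0.646 F [ 0.56 -1.06 -0.81]
 shift in NOW axes mm [-0.1 -0.6 88.1]  shift in AFTER-turn axes [-0.2 -0.6 88.1]
```

View pics/w6.png

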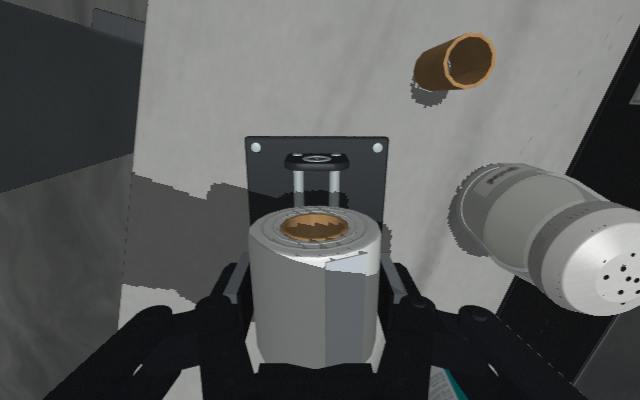

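View pics/t6.png

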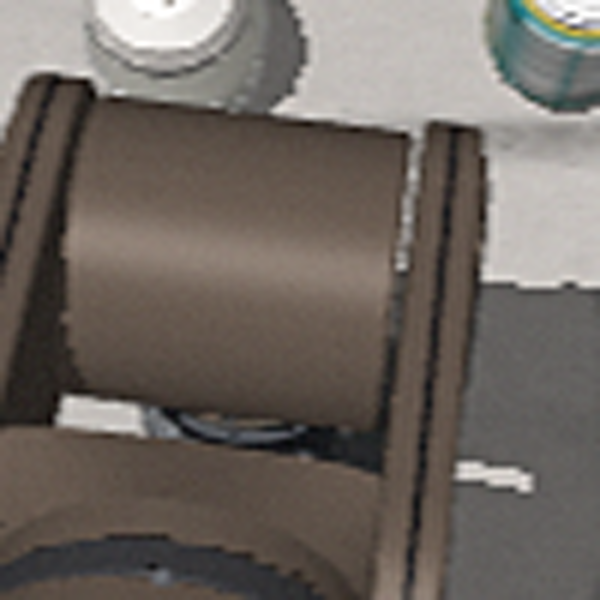

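```bash
python3 - <<'E'
from h import *
w=np.load("w6.npy",allow_pickle=True).item();st=get_state();R=Ro.from_quat(st["tcp_rot"]).as_matrix()
for u,v,z in((256.3,147.3,.009),(377.8,147.3,.009)):
    X=ray(w,u,v,z);print(X,(R.T@(X-st["eef_pos"])*1e3).round(1))
E
```

```text
[0.44966405 0.06442563 0.009     ] [-45.6 -44.6 273.4]
[0.5385862  0.08834353 0.009     ] [ 46.4 -44.8 273.3]
```

```bash
python3 -m jog '[{"grip":0.6,"x":0.4,"y":-1,"z":15,"rx":0,"ry":0,"rz":0},{"grip":0.6,"x":0,"y":0,"z":15,"rx":0,"ry":0,"rz":0},{"grip":0.6,"x":0,"y":0,"z":15,"rx":0,"ry":0,"rz":0},{"grip":0.6,"x":0,"y":0,"z":15,"rx":0,"ry":0,"rz":0},{"grip":0.6,"x":0,"y":0,"z":10,"rx":0,"ry":0,"rz":0},{"grip":0.6,"x":0,"y":0,"z":8,"rx":0,"ry":0,"rz":0},{"grip":0.6,"x":0,"y":0,"z":0,"rx":0,"ry":0,"rz":0}]'
python3 - <<'E'
from h import *
plan([.505,.0345,.039],14.8)
w=read_camera("wrist");cv2.imwrite("pics/w7.png",w["frame"][:,:,::-1]);np.save("w7.npy",w,allow_pickle=True)
E
```

```text
time: 8.57
eef_pos: [0.505, 0.0344, 0.203]
tcp_rot: [0.992, 0.13, -0.002, -0.0]
contact_force: [-0.7, -0.4, -1.3]
opening: 0.644
t 8.57 pos [0.505  0.0344 0.203 ] tgt TCP [0.505  0.0345 0.194 ] turn now-axes [-0.07  0.18  0.11] open 0.644 F [-0.69 -0.43 -1.27]
 shift in NOW axes mm [ 0. -0.  9.]  shift in AFTER-turn axes [-0.  -0.1  9. ]
```

View pics/w7.png

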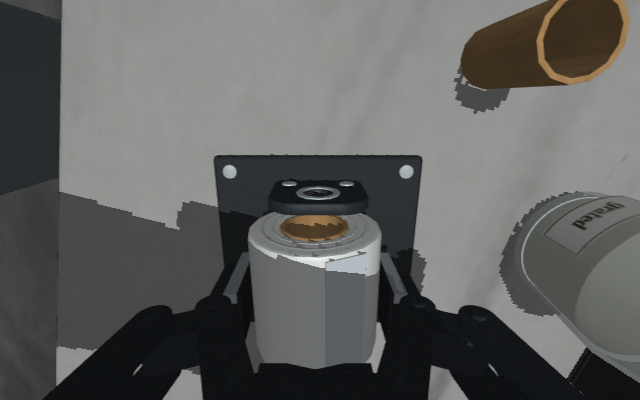

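```bash
python3 -m jog '[{"grip":0.6,"x":1.5,"y":0,"z":3,"rx":0,"ry":0,"rz":0},{"grip":0.6,"x":0,"y":0,"z":3,"rx":0,"ry":0,"rz":0},{"grip":0.6,"x":0,"y":0,"z":1,"rx":0,"ry":0,"rz":0},{"grip":0.6,"x":0,"y":0,"z":0,"rx":0,"ry":0,"rz":0},{"grip":0.6,"x":0,"y":0,"z":0,"rx":0,"ry":0,"rz":0}]'
python3 - <<'E'
from h import *
plan([.505,.0345,.039],14.8)
E
```

```text
time: 9.03
eef_pos: [0.5073, 0.0356, 0.198]
tcp_rot: [0.991, 0.13, 0.0, 0.0]
contact_force: [1.1, 1.4, -0.6]
opening: 0.643
t 9.03 pos [0.5073 0.0356 0.198 ] tgt TCP [0.505  0.0345 0.194 ] turn now-axes [ 0.01 -0.02  0.19] open 0.643 F [ 1.14  1.41 -0.57]
 shift in NOW axes mm [-2.5  0.5  4. ]  shift in AFTER-turn axes [-2.5  0.5  4. ]
```

```bash
for i in 1; do python3 -m jog '[{"grip":0.6,"x":-0.5,"y":0,"z":1,"rx":0,"ry":0,"rz":0},{"grip":0.6,"x":0,"y":0,"z":1,"rx":0,"ry":0,"rz":0},{"grip":0.6,"x":0,"y":0,"z":0,"rx":0,"ry":0,"rz":0}]'; done
python3 -m jog '[{"grip":0.6,"x":0,"y":0,"z":1,"rx":0,"ry":0,"rz":0},{"grip":0.6,"x":0,"y":0,"z":0,"rx":0,"ry":0,"rz":0}]'
python3 -m jog '[{"grip":0.6,"x":0,"y":0,"z":1,"rx":0,"ry":0,"rz":0},{"grip":0.6,"x":0,"y":0,"z":0,"rx":0,"ry":0,"rz":0}]'
python3 -c "
from h import *
w=read_camera('wrist');cv2.imwrite('pics/w8.png',w['frame'][:,:,::-1])"
```

```text
time: 9.28
eef_pos: [0.5066, 0.0354, 0.1956]
tcp_rot: [0.991, 0.13, -0.0, -0.0]
contact_force: [-0.2, -0.6, -1.1]
opening: 0.647
time: 9.45
eef_pos: [0.5066, 0.0354, 0.1946]
tcp_rot: [0.991, 0.13, -0.0, -0.0]
contact_force: [-0.1, 0.1, -2.3]
opening: 0.644
time: 9.62
eef_pos: [0.5068, 0.0354, 0.1941]
tcp_rot: [0.991, 0.13, -0.0, -0.0]
contact_force: [-0.9, 0.5, 0.5]
opening: 0.647
```

View pics/w8.png

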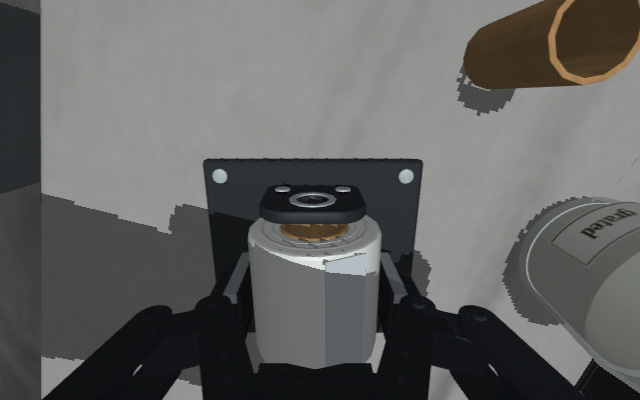

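```bash
python3 -m jog '[{"grip":0.6,"x":0,"y":0,"z":0.5,"rx":0,"ry":0,"rz":0},{"grip":0.6,"x":0,"y":0,"z":0,"rx":0,"ry":0,"rz":0},{"grip":0.25,"x":0,"y":0,"z":0,"rx":0,"ry":0,"rz":0},{"grip":0.1,"x":0,"y":0,"z":0,"rx":0,"ry":0,"rz":0},{"grip":0,"x":0,"y":0,"z":0,"rx":0,"ry":0,"rz":0},{"grip":0,"x":0,"y":0,"z":0,"rx":0,"ry":0,"rz":0}]'
python3 -m jog '[{"grip":0,"x":0,"y":0,"z":-10,"rx":0,"ry":0,"rz":0},{"grip":0,"x":0,"y":0,"z":-20,"rx":0,"ry":0,"rz":0},{"grip":0,"x":0,"y":0,"z":-25,"rx":0,"ry":0,"rz":0},{"grip":0,"x":0,"y":0,"z":-25,"rx":0,"ry":0,"rz":0},{"grip":0,"x":0,"y":0,"z":0,"rx":0,"ry":0,"rz":0}]'
python3 - <<'E'
from h import *
plan([.495,.33,.10],-2.2)
w=read_camera("wrist");cv2.imwrite("pics/w9.png",w["frame"][:,:,::-1]);np.save("w9.npy",w,allow_pickle=True)
E
```

```text
time: 10.17
eef_pos: [0.5067, 0.0353, 0.1931]
tcp_rot: [0.991, 0.13, 0.0, 0.0]
contact_force: [-0.0, 0.2, 0.4]
opening: 0.997
time: 10.58
eef_pos: [0.5087, 0.0352, 0.2794]
tcp_rot: [0.991, 0.13, 0.005, 0.001]
contact_force: [-0.0, -0.4, 0.4]
opening: 1.001
t 10.58 pos [0.5087 0.0352 0.2794] tgt TCP [0.495 0.33  0.255] turn now-axes [ 0.15 -0.61 17.18] open 1.001 F [-0.01 -0.45  0.44]
 shift in NOW axes mm [  62.7 -288.4   23.8]  shift in AFTER-turn axes [ -25.1 -294.1   24.4]
```

View pics/w9.png

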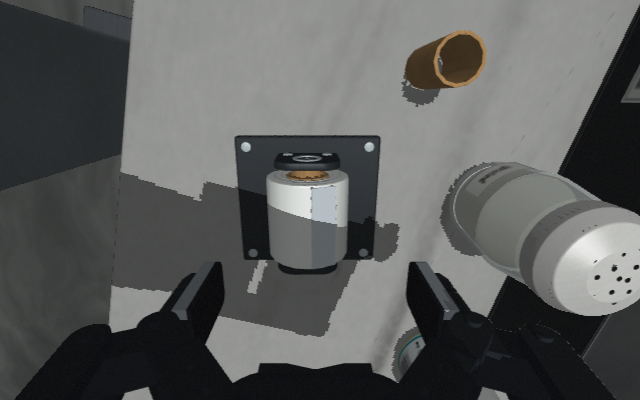

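```bash
python3 -m jog '[{"grip":0,"x":0,"y":0,"z":0,"rx":0,"ry":0,"rz":6},{"grip":0,"x":0,"y":0,"z":0,"rx":0,"ry":0,"rz":6},{"grip":0,"x":0,"y":0,"z":0,"rx":0,"ry":0,"rz":5},{"grip":0,"x":-2,"y":-30,"z":0,"rx":0,"ry":0,"rz":0},{"grip":0,"x":-2,"y":-30,"z":0,"rx":0,"ry":0,"rz":0},{"grip":0,"x":-2,"y":-30,"z":0,"rx":0,"ry":0,"rz":0},{"grip":0,"x":-2,"y":-30,"z":0,"rx":0,"ry":0,"rz":0},{"grip":0,"x":-2,"y":-30,"z":0,"rx":0,"ry":0,"rz":0}]'
python3 -m jog '[{"grip":0,"x":-3,"y":-30,"z":0,"rx":0,"ry":0,"rz":0},{"grip":0,"x":-3,"y":-30,"z":0,"rx":0,"ry":0,"rz":0},{"grip":0,"x":-3,"y":-30,"z":0,"rx":0,"ry":0,"rz":0},{"grip":0,"x":-3,"y":-30,"z":0,"rx":0,"ry":0,"rz":0},{"grip":0,"x":-2,"y":-24,"z":0,"rx":0,"ry":0,"rz":0},{"grip":0,"x":0,"y":0,"z":0,"rx":0,"ry":0,"rz":0},{"grip":0,"x":0,"y":0,"z":0,"rx":0,"ry":0,"rz":0}]'
python3 - <<'E'
from h import *
plan([.4956,.3298,.019],-2)
w=read_camera("wrist");cv2.imwrite("pics/w10.png",w["frame"][:,:,::-1]);np.save("w10.npy",w,allow_pickle=True)
E
```

```text
time: 11.3
eef_pos: [0.5013, 0.1868, 0.2722]
tcp_rot: [1.0, -0.018, -0.001, 0.0]
contact_force: [1.1, -0.7, -0.3]
opening: 0.998
time: 11.88
eef_pos: [0.4924, 0.3308, 0.272]
tcp_rot: [1.0, -0.016, -0.001, 0.001]
contact_force: [0.4, -0.5, -0.4]
opening: 0.999
t 11.88 pos [0.4924 0.3308 0.272 ] tgt TCP [0.4956 0.3298 0.174 ] turn now-axes [0.07 0.1  0.11] open 0.999 F [ 0.35 -0.5  -0.37]
 shift in NOW axes mm [ 3.4  0.8 98. ]  shift in AFTER-turn axes [ 3.3  0.9 98. ]
```

View pics/w10.png

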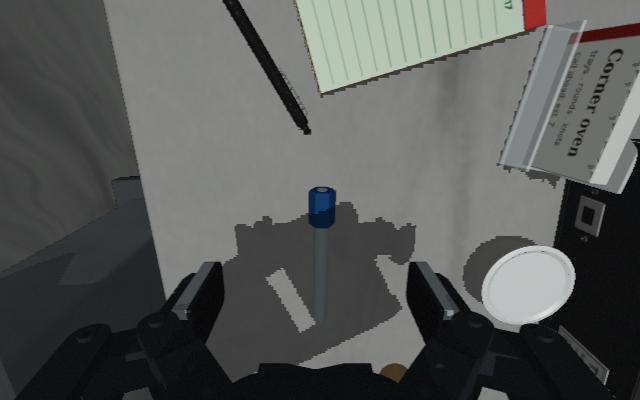

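```bash
python3 - <<'E'
from h import *
w=np.load("w10.npy",allow_pickle=True).item();st=get_state();R=Ro.from_quat(st["tcp_rot"]).as_matrix()
for n,u,v,z in(("end top",321.5,188.5,.018),("front top",321,226,.014),("rod far",320,320,.010)):
    X=ray(w,u,v,z);print(n,X.round(4),(R.T@(X-st["eef_pos"])*1e3).round(1))
E
python3 -m jog '[{"grip":0,"x":3.5,"y":1,"z":15,"rx":0,"ry":0,"rz":0},{"grip":0.3,"x":0,"y":0,"z":20,"rx":0,"ry":0,"rz":0},{"grip":0.35,"x":0,"y":0,"z":20,"rx":0,"ry":0,"rz":0},{"grip":0.35,"x":0,"y":0,"z":0,"rx":0,"ry":0,"rz":0}]'
python3 - <<'E'
from h import *
plan([.4956,.3298,.019],-2)
w=read_camera("wrist");cv2.imwrite("pics/w11.png",w["frame"][:,:,::-1]);np.save("w11.npy",w,allow_pickle=True)
E
```

```text
end top [0.4962 0.3469 0.018 ] [  3.5 -17.4 254.1]
front top [0.4951 0.3158 0.014 ] [  3.5  13.7 258.1]
rod far [0.4918 0.2257 0.01  ] [  3.3 103.8 262.2]
time: 12.27
eef_pos: [0.4949, 0.3265, 0.2134]
tcp_rot: [1.0, -0.019, -0.004, 0.002]
contact_force: [-0.9, -0.7, -0.8]
opening: 0.654
t 12.27 pos [0.4949 0.3265 0.2134] tgt TCP [0.4956 0.3298 0.174 ] turn now-axes [ 0.25  0.49 -0.14] open 0.654 F [-0.92 -0.72 -0.84]
 shift in NOW axes mm [ 0.9 -3.5 39.4]  shift in AFTER-turn axes [ 0.6 -3.3 39.4]
```

View pics/w11.png

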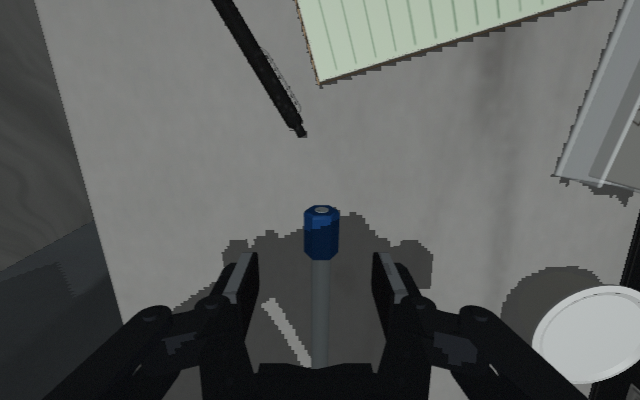

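```bash
python3 -m jog '[{"grip":0.35,"x":1.5,"y":-1,"z":10,"rx":0,"ry":0,"rz":0},{"grip":0.35,"x":0,"y":0,"z":8,"rx":0,"ry":0,"rz":0},{"grip":0.35,"x":0,"y":0,"z":0,"rx":0,"ry":0,"rz":0},{"grip":0.35,"x":0,"y":0,"z":0,"rx":0,"ry":0,"rz":0}]'
python3 - <<'E'
from h import *
plan([.4956,.3298,.019],-2)
w=read_camera("wrist");cv2.imwrite("pics/w12.png",w["frame"][:,:,::-1]);np.save("w12.npy",w,allow_pickle=True)
E
```

```text
time: 12.65
eef_pos: [0.4981, 0.3297, 0.2002]
tcp_rot: [1.0, -0.018, -0.0, 0.0]
contact_force: [-0.3, 0.1, 0.1]
opening: 0.648
t 12.65 pos [0.4981 0.3297 0.2002] tgt TCP [0.4956 0.3298 0.174 ] turn now-axes [ 0.01  0.02 -0.03] open 0.648 F [-0.34  0.06  0.11]
 shift in NOW axes mm [-2.5 -0.  26.2]  shift in AFTER-turn axes [-2.5  0.  26.2]
```

View pics/w12.png

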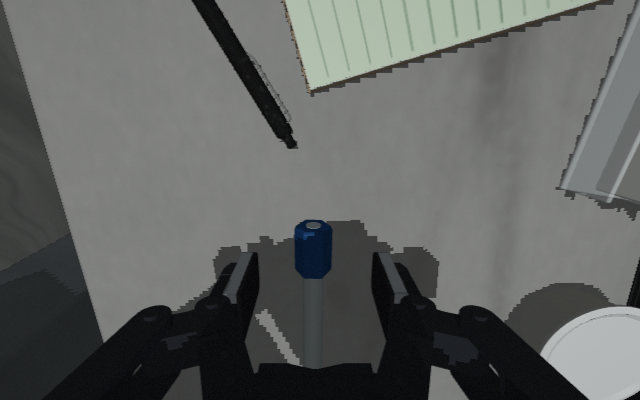

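```bash
python3 -m jog '[{"grip":0.35,"x":-0.8,"y":-0.7,"z":12,"rx":0,"ry":0,"rz":0},{"grip":0.35,"x":0,"y":0,"z":9,"rx":0,"ry":0,"rz":0},{"grip":0.35,"x":0,"y":0,"z":3,"rx":0,"ry":0,"rz":0},{"grip":0.35,"x":0,"y":0,"z":0,"rx":0,"ry":0,"rz":0},{"grip":0.35,"x":0,"y":0,"z":0,"rx":0,"ry":0,"rz":0}]'
python3 - <<'E'
from h import *
plan([.4956,.3298,.019],-2)
w=read_camera("wrist");cv2.imwrite("pics/w13.png",w["frame"][:,:,::-1])
E
```

```text
time: 13.12
eef_pos: [0.4971, 0.3305, 0.1755]
tcp_rot: [1.0, -0.018, -0.001, 0.0]
contact_force: [0.4, 0.4, -0.2]
opening: 0.652
t 13.12 pos [0.4971 0.3305 0.1755] tgt TCP [0.4956 0.3298 0.174 ] turn now-axes [ 0.03  0.07 -0.02] open 0.652 F [ 0.44  0.35 -0.22]
 shift in NOW axes mm [-1.4  0.8  1.5]  shift in AFTER-turn axes [-1.4  0.8  1.5]
```

View pics/w13.png

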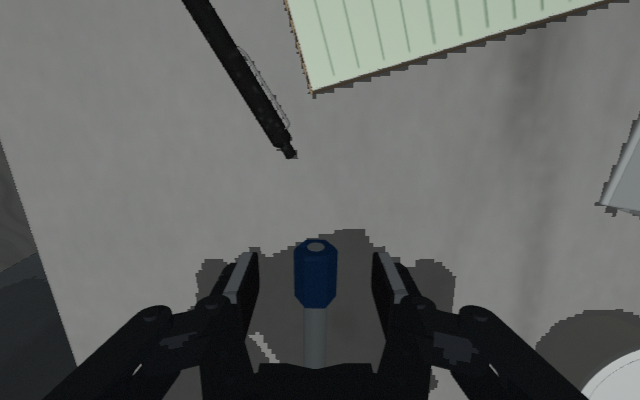

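```bash
python3 -m jog '[{"grip":0.7,"x":0,"y":0,"z":0,"rx":0,"ry":0,"rz":0},{"grip":0.9,"x":0,"y":0,"z":0,"rx":0,"ry":0,"rz":0},{"grip":0.9,"x":0,"y":0,"z":0,"rx":0,"ry":0,"rz":0},{"grip":0.9,"x":0,"y":0,"z":0,"rx":0,"ry":0,"rz":0},{"grip":0.9,"x":0,"y":0,"z":0,"rx":0,"ry":0,"rz":0},{"grip":0.9,"x":0,"y":0,"z":0,"rx":0,"ry":0,"rz":0},{"grip":0.9,"x":0,"y":0,"z":0,"rx":0,"ry":0,"rz":0},{"grip":0.9,"x":0,"y":0,"z":0,"rx":0,"ry":0,"rz":0}]' 80
python3 -m jog '[{"grip":0.9,"x":0,"y":0,"z":-5,"rx":0,"ry":0,"rz":0},{"grip":0.9,"x":0,"y":0,"z":-15,"rx":0,"ry":0,"rz":0},{"grip":0.9,"x":0,"y":0,"z":-20,"rx":0,"ry":0,"rz":0},{"grip":0.9,"x":0,"y":0,"z":-20,"rx":0,"ry":0,"rz":0},{"grip":0.9,"x":0,"y":0,"z":0,"rx":-1,"ry":0,"rz":0},{"grip":0.9,"x":0,"y":0,"z":0,"rx":-0.9,"ry":0,"rz":0},{"grip":0.9,"x":0,"y":0,"z":0,"rx":0,"ry":0,"rz":0}]'
python3 - <<'E'
from h import *
plan([.4956,.3298,.019],-2)
for n in("wrist","scene","top"):
  w=read_camera(n);np.save(n+"14.npy",w,allow_pickle=True)
  cv2.imwrite(f"pics/{n}14.png",w["frame"][:,:,::-1])
E
```

```text
time: 13.83
eef_pos: [0.4976, 0.3307, 0.1769]
tcp_rot: [1.0, -0.018, 0.0, -0.0]
contact_force: [-1.6, -0.2, 5.4]
opening: 0.194
time: 14.42
eef_pos: [0.4967, 0.3304, 0.2348]
tcp_rot: [1.0, -0.018, -0.001, 0.018]
contact_force: [-0.7, -0.1, -1.4]
opening: 0.198
t 14.42 pos [0.4967 0.3304 0.2348] tgt TCP [0.4956 0.3298 0.174 ] turn now-axes [ 2.01  0.11 -0.02] open 0.198 F [-0.72 -0.12 -1.41]
 shift in NOW axes mm [-1.  -1.5 60.8]  shift in AFTER-turn axes [-1.1  0.6 60.8]
```

View pics/wrist14.png

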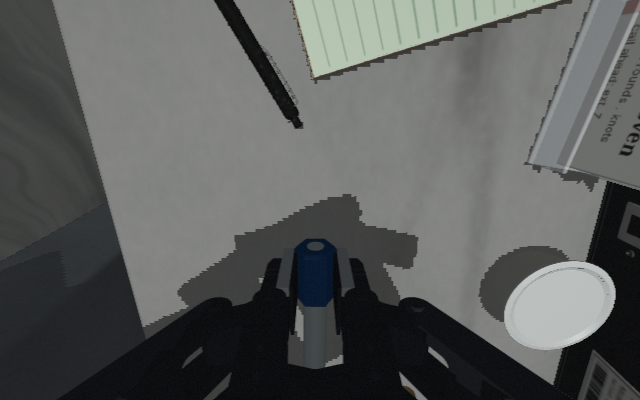

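View pics/scene14.png

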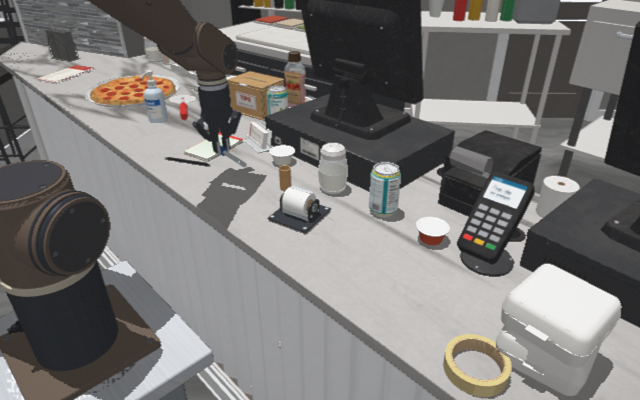

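```bash
python3 - <<'E'
from h import *
w=np.load("w9.npy",allow_pickle=True).item()
crop(w,225,125,390,285,4,"pics/w9h.png")
g=cv2.cvtColor(w["frame"],cv2.COLOR_RGB2GRAY).astype(float)
P=[]
for u,v in((246,147),(369,147),(252,253),(363,253)):
    p=g[v-5:v+6,u-5:u+6];q=np.clip(p-np.median(p)-15,0,None);yy,xx=np.mgrid[v-5:v+6,u-5:u+6]
    c=((q*xx).sum()/q.sum(),(q*yy).sum()/q.sum());X=ray(w,*c,.009);P.append(X);print(np.round(c,1),X.round(4))
h=np.mean(P,0);ax=P[0]-P[2]+P[1]-P[3];ax/=np.linalg.norm(ax);ang=np.degrees(np.arctan2(ax[1],ax[0]))
print(h,ang,np.linalg.norm(P[0]-P[1]),np.linalg.norm(P[0]-P[2]))
H=np.array([.5055,.0350,0]);A=np.array([np.cos(np.radians(104.8)),np.sin(np.radians(104.8)),0])
print("pre",H+A*.17)
plan(H+A*.17+[0,0,.08],14.8)
E
```

```text
[246.3 144.6] [0.4493 0.0662 0.009 ]
[368.7 145.4] [0.5378 0.089  0.009 ]
[252.8 252.5] [ 0.4717 -0.0205  0.009 ]
[363.  252.1] [0.5607 0.0031 0.009 ]
[0.5048988  0.03442293 0.009     ] 104.7293628551024 0.09140813745584443 0.08951705308762796
pre [0.46207422 0.19935998 0.        ]
t 14.57 pos [0.4966 0.3303 0.2343] tgt TCP [0.4621 0.1994 0.235 ] turn now-axes [  1.94   0.46 -16.82] open 0.199 F [-0.42  0.29 -1.18]
 shift in NOW axes mm [-29.9 132.    3.9]  shift in AFTER-turn axes [-66.9 117.8  -0.7]
```

View pics/w9h.png

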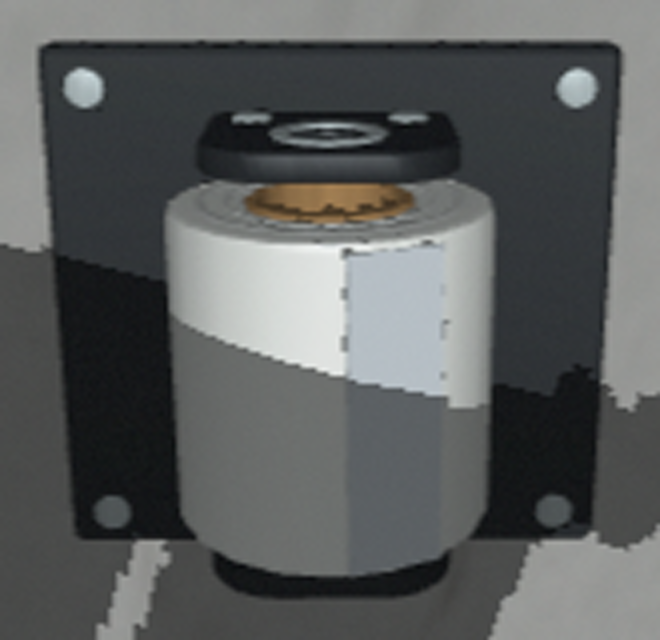

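```bash
cat >> h.py <<'E'
H=np.array([.5060,.0348,0]);ANG=104.75
def plan2(s,zax,lat=0,tilt=-1.9,psi=ANG-90):
    """grip centre at s (m) along holder axis, spindle axis height zax, tool z offset .1676"""
    st=get_state();R=Ro.from_quat(st["tcp_rot"]).as_matrix();p=st["eef_pos"]
    a=np.radians(psi);Rt=np.array([[np.cos(a),np.sin(a),0],[np.sin(a),-np.cos(a),0],[0,0,-1]])@Ro.from_rotvec([np.radians(tilt),0,0]).as_matrix()
    A=np.array([np.cos(np.radians(ANG)),np.sin(np.radians(ANG)),0]);L=np.array([np.cos(a),np.sin(a),0])
    tp=H+A*s+L*lat+[0,0,zax]-Rt[:,2]*.1676
    g=p+R[:,2]*.1676
    print("t",round(st["time"],2),"now s %.1f lat %.1f zax %.1f mm"%(1e3*(g-H)@A,1e3*(g-H)@L,1e3*g[2]),"F along -A %.1f lat %.1f z %.1f"%(-st["contact_force"]@A,st["contact_force"]@L,st["contact_force"][2]),"open",round(st["opening"],3))
    print(" turn",np.degrees(Ro.from_matrix(R.T@Rt).as_rotvec()).round(2),"shift NOW",(R.T@(tp-p)*1e3).round(1),"AFTER",(Rt.T@(tp-p)*1e3).round(1))
E
python3 -m jog '[{"grip":0.9,"x":0,"y":0,"z":-10,"rx":0,"ry":0,"rz":-5},{"grip":0.9,"x":0,"y":0,"z":0,"rx":0,"ry":0,"rz":-6},{"grip":0.9,"x":0,"y":0,"z":0,"rx":0,"ry":0,"rz":-5.8},{"grip":0.9,"x":0,"y":0,"z":0,"rx":0,"ry":0,"rz":0}]'
python3 -c "
from h import *
plan2(.165,.073)"
```

```text
time: 14.9
eef_pos: [0.497, 0.3308, 0.2452]
tcp_rot: [0.991, 0.129, -0.004, 0.017]
contact_force: [0.6, 0.0, -0.4]
opening: 0.195
t 14.9 now s 283.2 lat 64.8 zax 77.7 mm F along -A 0.1 lat 0.5 z -0.4 open 0.195
 turn [-0.07  0.65  0.13] shift NOW [-66.9 117.6   9.2] AFTER [-66.7 117.7   8.6]
```

```bash
python3 -m jog '[{"grip":0.9,"x":-11,"y":19,"z":1,"rx":0,"ry":0.6,"rz":0.1},{"grip":0.9,"x":-11,"y":20,"z":1,"rx":0,"ry":0,"rz":0},{"grip":0.9,"x":-11,"y":20,"z":1,"rx":0,"ry":0,"rz":0},{"grip":0.9,"x":-11,"y":20,"z":1,"rx":0,"ry":0,"rz":0},{"grip":0.9,"x":-11,"y":20,"z":1,"rx":0,"ry":0,"rz":0},{"grip":0.9,"x":-11,"y":18,"z":0,"rx":0,"ry":0,"rz":0},{"grip":0.9,"x":0,"y":0,"z":0,"rx":0,"ry":0,"rz":0},{"grip":0.9,"x":0,"y":0,"z":0,"rx":0,"ry":0,"rz":0}]'
python3 -c "
from h import *
plan2(.165,.073)
for n in('wrist','scene'):
  w=read_camera(n);cv2.imwrite(f'pics/{n}15.png',w['frame'][:,:,::-1]);np.save(n+'15.npy',w,allow_pickle=True)
crop(w,215,120,345,230,6,'pics/s15c.png')
"
```

```text
time: 15.57
eef_pos: [0.4628, 0.2002, 0.2443]
tcp_rot: [0.992, 0.126, 0.002, 0.016]
contact_force: [0.4, 0.6, -0.1]
opening: 0.201
t 15.57 now s 165.7 lat 0.3 zax 76.8 mm F along -A -0.5 lat 0.6 z -0.1 open 0.201
 turn [-0.1   0.02 -0.29] shift NOW [-0.4  0.3  3.8] AFTER [-0.4  0.3  3.8]
```

View pics/wrist15.png

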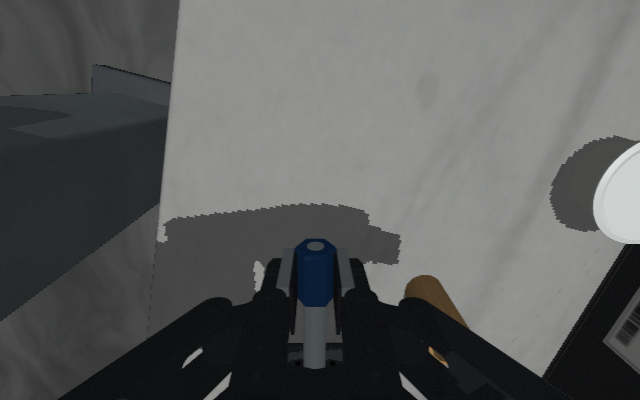

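View pics/s15c.png

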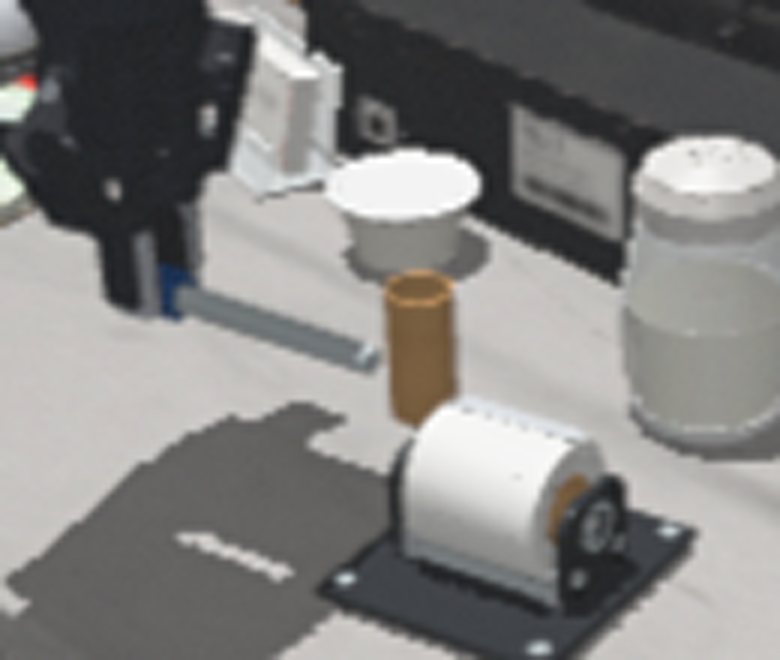

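```bash
python3 - <<'E'
from h import *
import h
w=np.load("scene15.npy",allow_pickle=True).item()
A=np.array([np.cos(np.radians(ANG)),np.sin(np.radians(ANG)),0])
g=H+A*.1657+[.0003,0,.0768]
f=lambda p:((p[0]-215+.5)*6-.5,(p[1]-120+.5)*6-.5)
for t in(-2,0,2):
  for d in(14,106):
    X=g-A*d*1e-3-np.array([0,0,np.sin(np.radians(t))*(d)*1e-3]);print(t,d,np.round(f(proj(w,X)),1))
# far side hole (outer -y cheek) and screws check
for n,uv in(("screw fr",(540,648)),("screw L",(345,579)),("screw R",(671,530))):
    X=ray(w,215+(uv[0]+.5)/6-.5,120+(uv[1]+.5)/6-.5,.009);L=np.array([np.cos(np.radians(ANG-90)),np.sin(np.radians(ANG-90)),0]);print(n,X.round(4),"s,lat",((X-H)@A*1e3).round(1),((X-H)@L*1e3).round(1))
K=w["intrinsics"];o=-w["R"].T@w["t"];d=w["R"].T@np.linalg.solve(K,[215+600.5/6-.5,120+524.5/6-.5,1.]);X=o+d*((H-A*.04-o)@A)/(d@A);print("hole -y outer",X,(X-H)@L*1e3)
E
```

```text
-2 14 [179.6 298.9]
-2 106 [369.1 351.7]
0 14 [179.7 300. ]
0 106 [369.6 360.2]
2 14 [179.8 301.1]
2 106 [370.1 368.7]
screw fr [ 0.475  -0.0195  0.009 ] s,lat -44.6 -43.8
screw L [0.4521 0.0646 0.009 ] s,lat 42.6 -44.5
screw R [0.5641 0.004  0.009 ] s,lat -44.6 48.3
hole -y outer [ 0.52077375 -0.00267348  0.03419748] 4.746077665842844
```

```bash
python3 -m jog '[{"grip":0.9,"x":-0.4,"y":9,"z":2,"rx":0,"ry":0,"rz":-0.2},{"grip":0.9,"x":0,"y":9,"z":4,"rx":0,"ry":0,"rz":0},{"grip":0.9,"x":0,"y":8.5,"z":4,"rx":0,"ry":0,"rz":0},{"grip":0.9,"x":0,"y":0,"z":3,"rx":0,"ry":0,"rz":0},{"grip":0.9,"x":0,"y":0,"z":0,"rx":0,"ry":0,"rz":0},{"grip":0.9,"x":0,"y":0,"z":0,"rx":0,"ry":0,"rz":0}]'
python3 -c "
from h import *
plan2(.139,.062)
for n in('top','scene'):
  w=read_camera(n);cv2.imwrite(f'pics/{n}16.png',w['frame'][:,:,::-1]);np.save(n+'16.npy',w,allow_pickle=True)
crop(w,215,120,345,230,6,'pics/s16c.png')
"
```

```text
time: 16.17
eef_pos: [0.4696, 0.1746, 0.2323]
tcp_rot: [0.991, 0.129, 0.002, 0.016]
contact_force: [0.3, -0.6, -0.5]
opening: 0.204
t 16.17 now s 139.2 lat 0.4 zax 64.8 mm F along -A 0.7 lat 0.2 z -0.5 open 0.204
 turn [-0.09  0.01  0.1 ] shift NOW [-0.4 -0.2  2.8] AFTER [-0.4 -0.2  2.8]
```

View pics/top16.png

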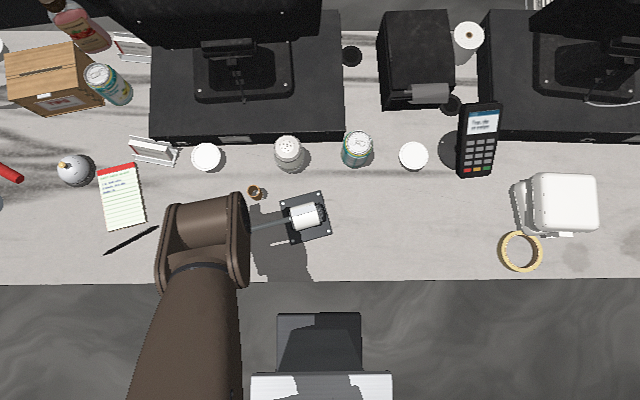

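View pics/s16c.png

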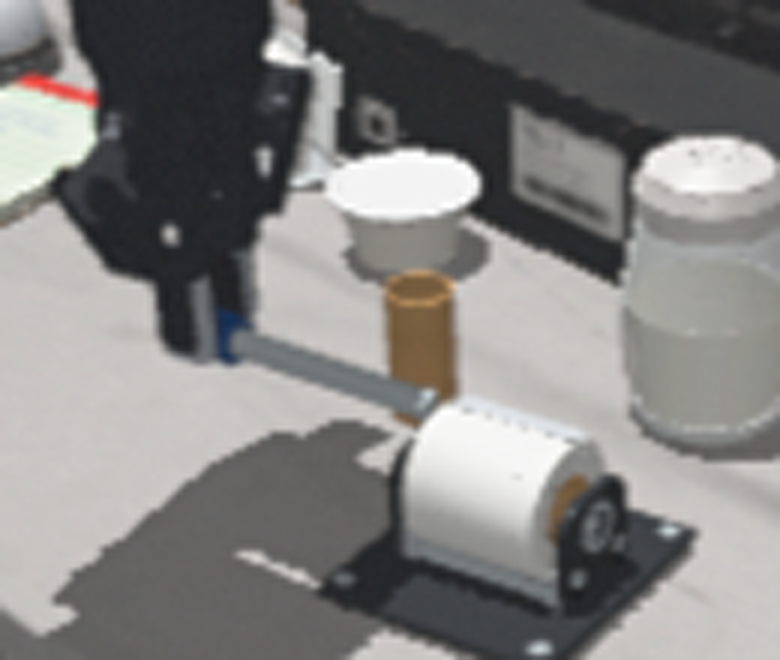

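```bash
python3 -c "
from h import *
w=np.load('top16.npy',allow_pickle=True).item()
crop(w,243,182,338,248,8,'pics/t16c.png')
A=np.array([np.cos(np.radians(ANG)),np.sin(np.radians(ANG)),0]);L=np.array([A[1],-A[0],0])
f=lambda p:np.round(((p[0]-243+.5)*8-.5,(p[1]-182+.5)*8-.5),1)
for s in(.06,.10): print('rod',s,f(proj(w,H+A*s+L*.0004+[0,0,.0648])))
for l in(-.046,.046):
  for s in(-.044,.044): print('screw',l,s,f(proj(w,H+A*s+L*l+[0,0,.009])))
"
```

```text
rod 0.06 [291.9 316.5]
rod 0.1 [152.4 354.5]
screw -0.046 -0.044 [688.8 390.9]
screw -0.046 0.044 [401.9 470.1]
screw 0.046 -0.044 [606.8  95.9]
screw 0.046 0.044 [323.9 172.2]
```

View pics/t16c.png

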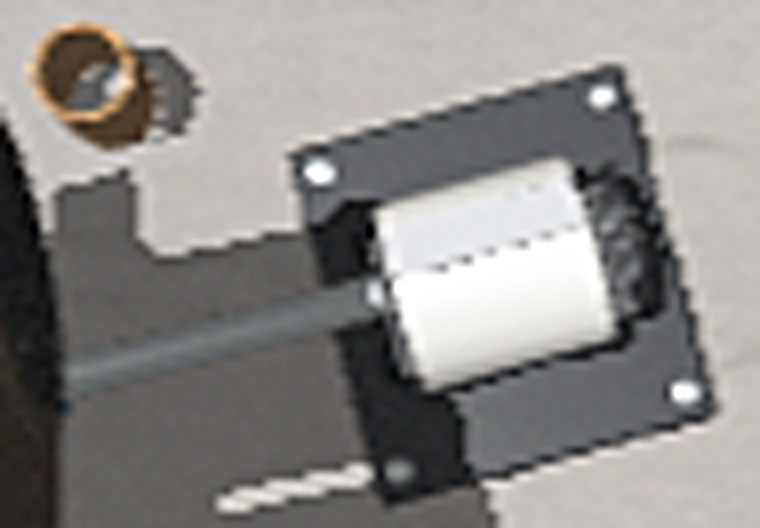

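```bash
python3 -m jog '[{"grip":0.9,"x":-0.6,"y":0,"z":3,"rx":0,"ry":0,"rz":0},{"grip":0.9,"x":0,"y":0,"z":0,"rx":0,"ry":0,"rz":0},{"grip":0.9,"x":0,"y":0,"z":0,"rx":0,"ry":0,"rz":0}]' | grep -E "pos|force"
python3 -m jog '[{"grip":0.9,"x":0,"y":0,"z":1,"rx":0,"ry":0,"rz":0},{"grip":0.9,"x":0,"y":0,"z":0,"rx":0,"ry":0,"rz":0}]'| grep -E "pos|force"
python3 -m jog '[{"grip":0.9,"x":0,"y":0,"z":1,"rx":0,"ry":0,"rz":0},{"grip":0.9,"x":0,"y":0,"z":0,"rx":0,"ry":0,"rz":0}]'| grep -E "pos|force"
python3 -c "
from h import *
plan2(.139,.06)"
```

```text
eef_pos: [0.4689, 0.1747, 0.2297]
contact_force: [0.7, -0.0, -0.1]
eef_pos: [0.4691, 0.1746, 0.2288]
contact_force: [-0.3, -0.2, 0.1]
eef_pos: [0.4691, 0.1745, 0.2277]
contact_force: [0.3, -0.3, -0.0]
t 16.85 now s 139.2 lat 0.0 zax 60.2 mm F along -A 0.4 lat 0.2 z -0.0 open 0.201
 turn [-0.08 -0.04  0.14] shift NOW [ 0.1 -0.1  0.2] AFTER [ 0.1 -0.1  0.2]
```

```bash

python3 -m jog '[{"grip":0.9,"x":0,"y":0,"z":1,"rx":0,"ry":0,"rz":0},{"grip":0.9,"x":0,"y":0,"z":0,"rx":0,"ry":0,"rz":0}]'| grep -E "pos|force"
python3 -m jog '[{"grip":0.9,"x":0,"y":0,"z":1,"rx":0,"ry":0,"rz":0},{"grip":0.9,"x":0,"y":0,"z":0,"rx":0,"ry":0,"rz":0}]'| grep -E "pos|force"
python3 -m jog '[{"grip":0.9,"x":0,"y":0,"z":1,"rx":0,"ry":0,"rz":0},{"grip":0.9,"x":0,"y":0,"z":0,"rx":0,"ry":0,"rz":0}]'| grep -E "pos|force"
```

```text
eef_pos: [0.4691, 0.1745, 0.2267]
contact_force: [-0.4, -1.0, -1.6]
eef_pos: [0.4691, 0.1744, 0.2257]
contact_force: [-0.6, -0.4, -1.0]
eef_pos: [0.4692, 0.1744, 0.2247]
contact_force: [0.3, 0.9, -0.7]
```

```bash

python3 -m jog '[{"grip":0.9,"x":0,"y":0,"z":1,"rx":0,"ry":0,"rz":0},{"grip":0.9,"x":0,"y":0,"z":0,"rx":0,"ry":0,"rz":0}]'| grep -E "pos|force"
python3 -m jog '[{"grip":0.9,"x":0,"y":0,"z":1,"rx":0,"ry":0,"rz":0},{"grip":0.9,"x":0,"y":0,"z":0,"rx":0,"ry":0,"rz":0}]'| grep -E "pos|force"
python3 -c "
from h import *
plan2(.139,.06)
w=read_camera('scene');crop(w,215,120,345,230,6,'pics/s17c.png')
w=read_camera('top');crop(w,243,182,338,248,8,'pics/t17c.png')"
```

```text
eef_pos: [0.4692, 0.1744, 0.2238]
contact_force: [0.5, -0.2, -0.2]
eef_pos: [0.4693, 0.1744, 0.2229]
contact_force: [0.5, 0.5, 0.6]
t 17.68 now s 139.0 lat 0.2 zax 55.4 mm F along -A -0.3 lat 0.6 z 0.6 open 0.2
 turn [-0.08 -0.07  0.13] shift NOW [-0.  -0.1 -4.6] AFTER [-0.  -0.  -4.6]
```

View pics/s17c.png

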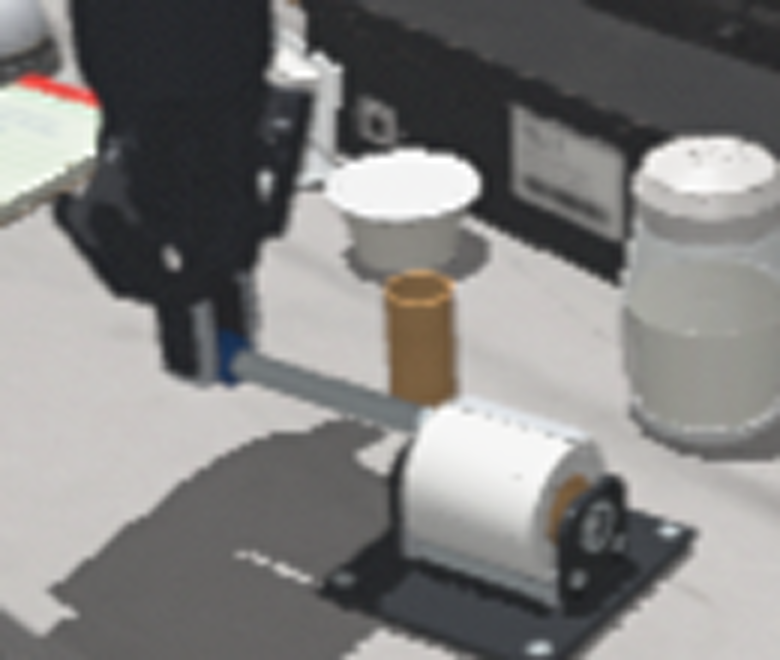

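View pics/t17c.png

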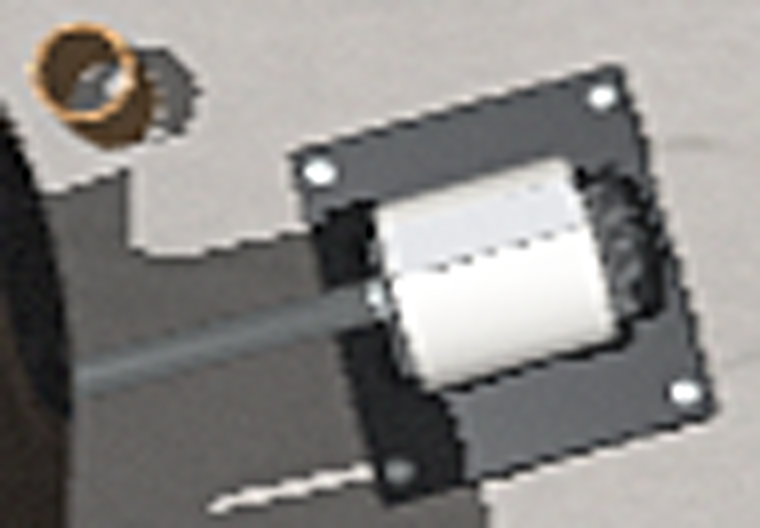

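```bash

python3 -m jog '[{"grip":0.9,"x":0,"y":0,"z":0.7,"rx":0,"ry":0,"rz":0},{"grip":0.9,"x":0,"y":0,"z":0,"rx":0,"ry":0,"rz":0}]'| grep -E "pos|force"
python3 -m jog '[{"grip":0.9,"x":0,"y":0,"z":0.7,"rx":0,"ry":0,"rz":0},{"grip":0.9,"x":0,"y":0,"z":0,"rx":0,"ry":0,"rz":0}]'| grep -E "pos|force"
python3 -m jog '[{"grip":0.9,"x":0,"y":0,"z":0.7,"rx":0,"ry":0,"rz":0},{"grip":0.9,"x":0,"y":0,"z":0,"rx":0,"ry":0,"rz":0}]'| grep -E "pos|force"
```

```text
eef_pos: [0.4693, 0.1744, 0.2223]
contact_force: [-0.0, 1.1, 1.1]
eef_pos: [0.4693, 0.1744, 0.2215]
contact_force: [-1.1, 1.9, 2.0]
eef_pos: [0.4693, 0.1744, 0.2209]
contact_force: [-1.7, 2.3, 2.7]
```

```bash

python3 -m jog '[{"grip":0.9,"x":0,"y":0,"z":-2,"rx":0,"ry":0,"rz":0},{"grip":0.9,"x":0,"y":-2.5,"z":0,"rx":0,"ry":0,"rz":0},{"grip":0.9,"x":0,"y":0,"z":0,"rx":0,"ry":0,"rz":0},{"grip":0.9,"x":0,"y":0,"z":0,"rx":0,"ry":0,"rz":0}]'| grep -E "pos|force"
python3 -m jog '[{"grip":0.9,"x":0,"y":0,"z":1,"rx":0,"ry":0,"rz":0},{"grip":0.9,"x":0,"y":0,"z":0,"rx":0,"ry":0,"rz":0},{"grip":0.9,"x":0,"y":0,"z":0,"rx":0,"ry":0,"rz":0}]'| grep -E "pos|force"
python3 -m jog '[{"grip":0.9,"x":0,"y":0,"z":1,"rx":0,"ry":0,"rz":0},{"grip":0.9,"x":0,"y":0,"z":0,"rx":0,"ry":0,"rz":0},{"grip":0.9,"x":0,"y":0,"z":0,"rx":0,"ry":0,"rz":0}]'| grep -E "pos|force"
python3 -c "
from h import *
plan2(.139,.06)"
```

```text
eef_pos: [0.4686, 0.1767, 0.2226]
contact_force: [-0.0, 0.1, 1.4]
eef_pos: [0.4687, 0.1767, 0.2217]
contact_force: [0.2, -0.6, 2.5]
eef_pos: [0.4687, 0.1767, 0.2208]
contact_force: [-0.7, 0.0, 1.5]
t 19.12 now s 141.4 lat 0.3 zax 53.3 mm F along -A -0.2 lat -0.7 z 1.5 open 0.201
 turn [-0.07 -0.07  0.14] shift NOW [-0.   2.4 -6.6] AFTER [-0.   2.4 -6.6]
```

```bash

python3 -m jog '[{"grip":0.9,"x":0,"y":0,"z":1,"rx":0,"ry":0,"rz":0},{"grip":0.9,"x":0,"y":0,"z":0,"rx":0,"ry":0,"rz":0},{"grip":0.9,"x":0,"y":0,"z":0,"rx":0,"ry":0,"rz":0}]'| grep -E "pos|force"
python3 -m jog '[{"grip":0.9,"x":0,"y":0,"z":1,"rx":0,"ry":0,"rz":0},{"grip":0.9,"x":0,"y":0,"z":0,"rx":0,"ry":0,"rz":0},{"grip":0.9,"x":0,"y":0,"z":0,"rx":0,"ry":0,"rz":0}]'| grep -E "pos|force"
python3 -c "
from h import *
plan2(.139,.06)
w=read_camera('scene');crop(w,215,120,345,230,6,'pics/s18c.png')"
```

```text
eef_pos: [0.4687, 0.1767, 0.2198]
contact_force: [-0.1, 1.0, 3.3]
eef_pos: [0.4687, 0.1767, 0.2188]
contact_force: [-0.4, 2.1, 4.1]
t 19.62 now s 141.4 lat 0.3 zax 51.3 mm F along -A -2.1 lat 0.2 z 4.1 open 0.2
 turn [-0.08 -0.08  0.14] shift NOW [-0.1  2.4 -8.6] AFTER [-0.1  2.4 -8.6]
```

View pics/s18c.png

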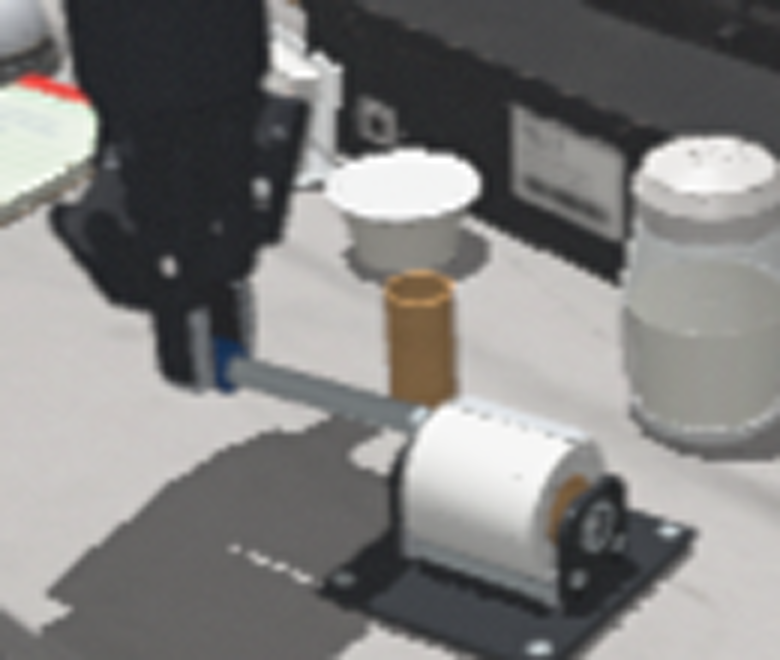

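```bash

python3 -m jog '[{"grip":0.95,"x":0,"y":0,"z":-3,"rx":0,"ry":0,"rz":0},{"grip":0.95,"x":0,"y":-8,"z":-3,"rx":0,"ry":0,"rz":0},{"grip":0.95,"x":0,"y":-12,"z":0,"rx":0,"ry":0,"rz":0},{"grip":0.95,"x":0,"y":0,"z":0,"rx":0,"ry":0,"rz":0},{"grip":0.95,"x":0,"y":0,"z":0,"rx":0,"ry":0,"rz":0}]' 120| grep -E "pos|force"
cat >> h.py <<'E'
def rodfit(w,g,A,box=None):
    """edges of rod in scene image between 20 and 100 mm ahead of grip centre g; returns tilt deg (nose down +) and offset mm at grip"""
    gr=cv2.cvtColor(w["frame"],cv2.COLOR_RGB2GRAY).astype(float)
    best=[]
    for d in np.arange(.022,.098,.003):
        X=g-A*d; p=proj(w,X); up=proj(w,X+[0,0,.001]); n=(up-p); sc=np.linalg.norm(n); n=n/sc   # px per mm along vertical
        t=np.arange(-7,7.01,.1); prof=np.array([cv2.getRectSubPix(gr.astype(np.float32),(1,1),(float(p[0]+n[0]*k),float(p[1]+n[1]*k)))[0,0] for k in t])
        best.append((d,t/sc,prof))
    return best
E
python3 - <<'E'
from h import *
plan2(.16,.06)
w=read_camera('scene');np.save('scene19.npy',w,allow_pickle=True);crop(w,235,150,300,205,12,'pics/s19c.png')
w=np.load('scene15.npy',allow_pickle=True).item();crop(w,230,150,295,205,12,'pics/s15d.png')
E
```

```text
eef_pos: [0.4625, 0.1968, 0.2231]
contact_force: [0.2, -0.5, -1.2]
t 20.08 now s 162.5 lat -1.0 zax 55.6 mm F along -A 0.5 lat 0.1 z -1.2 open 0.185
 turn [-0.1   0.07  0.22] shift NOW [ 0.8  2.4 -4.3] AFTER [ 0.8  2.4 -4.3]
```

View pics/s19c.png

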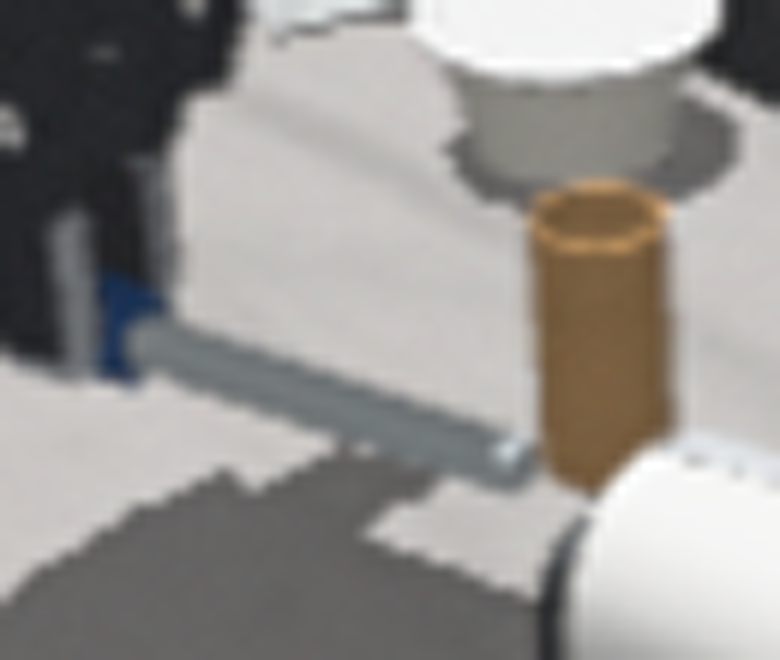

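View pics/s15d.png

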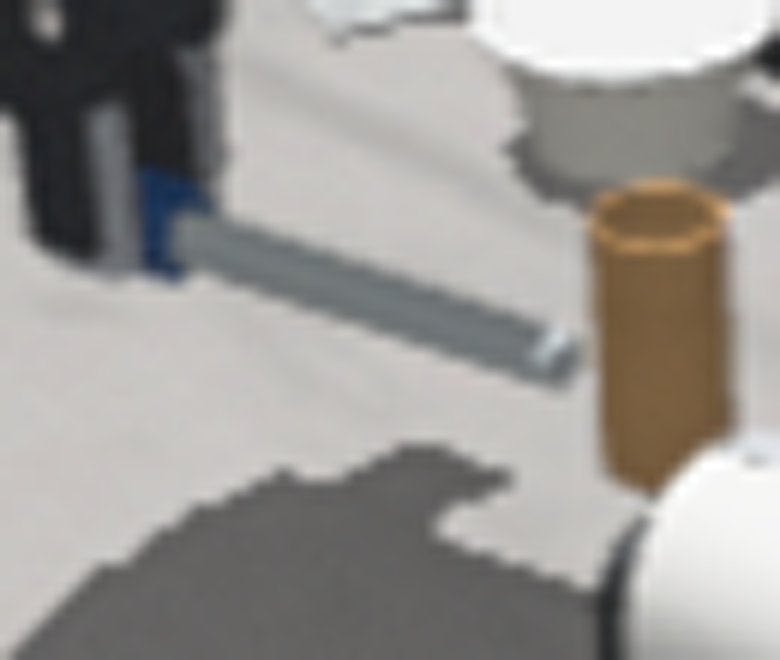

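```bash
python3 - <<'E'
from h import *
A=np.array([np.cos(np.radians(ANG)),np.sin(np.radians(ANG)),0]);L=np.array([A[1],-A[0],0])
for fn,s,l,z in(("scene15.npy",.1657,.0003,.0768),("scene16.npy",.1392,.0004,.0648),("scene19.npy",.1625,-.001,.0556)):
    w=np.load(fn,allow_pickle=True).item();g=H+A*s+L*l+[0,0,z]
    D=[];E=[]
    for d,t,p in rodfit(w,g,A):
        up=t>0;tt=t[up];pp=p[up];lo=p[np.abs(t)<2].min();hi=pp.max()
        gr=np.diff(pp);k=np.argmax(gr);
        # half-level crossing above
        thr=(lo+np.percentile(pp,80))/2;i=np.nonzero(pp>thr)[0]
        if len(i) and i[0]>0: D.append(d);E.append(tt[i[0]])
    D=np.array(D);E=np.array(E);m=(D<.085);k=np.polyfit(D[m],E[m],1);r=E[m]-np.polyval(k,D[m]);m2=np.abs(r)<2*r.std()+.01
    k=np.polyfit(D[m][m2],E[m][m2],1);print(fn,"tilt nose-up deg %.2f"%np.degrees(np.arctan(k[0]*1e-3)),"edge above predicted axis at d=0 %.1f mm, at nose %.1f"%(k[1],np.polyval(k,.106)),"res",(E[m][m2]-np.polyval(k,D[m][m2])).std().round(2))
E
```

```text
scene15.npy tilt nose-up deg -0.83 edge above predicted axis at d=0 9.2 mm, at nose 7.7 res 0.2
scene16.npy tilt nose-up deg -0.60 edge above predicted axis at d=0 8.7 mm, at nose 7.6 res 0.21
scene19.npy tilt nose-up deg -0.46 edge above predicted axis at d=0 8.3 mm, at nose 7.4 res 0.15
```

```bash

python3 -m jog '[{"grip":0.95,"x":0.8,"y":0.5,"z":7,"rx":0,"ry":0,"rz":0.1},{"grip":0.95,"x":0,"y":0.5,"z":7,"rx":0,"ry":0,"rz":0},{"grip":0.95,"x":0,"y":0.5,"z":6,"rx":0,"ry":0,"rz":0},{"grip":0.95,"x":0,"y":0,"z":0,"rx":0,"ry":0,"rz":0},{"grip":0.95,"x":0,"y":0,"z":0,"rx":0,"ry":0,"rz":0}]'| grep -E "pos|force"
python3 - <<'E'
from h import *
plan2(.150,.0358)
A=np.array([np.cos(np.radians(ANG)),np.sin(np.radians(ANG)),0]);L=np.array([A[1],-A[0],0])
w=read_camera('top');np.save('top20.npy',w,allow_pickle=True);crop(w,243,182,338,248,8,'pics/t20c.png')
f=lambda p:np.round(((p[0]-243+.5)*8-.5,(p[1]-182+.5)*8-.5),1)
st=get_state();R=Ro.from_quat(st["tcp_rot"]).as_matrix();g=st["eef_pos"]+R[:,2]*.1676
for d in(.05,.106):print("rod",f(proj(w,g-A*d)))
w=read_camera('scene');np.save('scene20.npy',w,allow_pickle=True);crop(w,235,150,335,225,7.8,'pics/s20c.png')
E
```

```text
eef_pos: [0.4644, 0.194, 0.2031]
contact_force: [-0.5, 0.1, -0.3]
t 20.55 now s 159.2 lat 0.1 zax 35.5 mm F along -A -0.2 lat -0.5 z -0.3 open 0.181
 turn [-0.09  0.08  0.01] shift NOW [-0.3  8.9  0. ] AFTER [-0.3  8.9  0. ]
rod [135.3 369.8]
rod [324.2 318.3]
```

View pics/t20c.png

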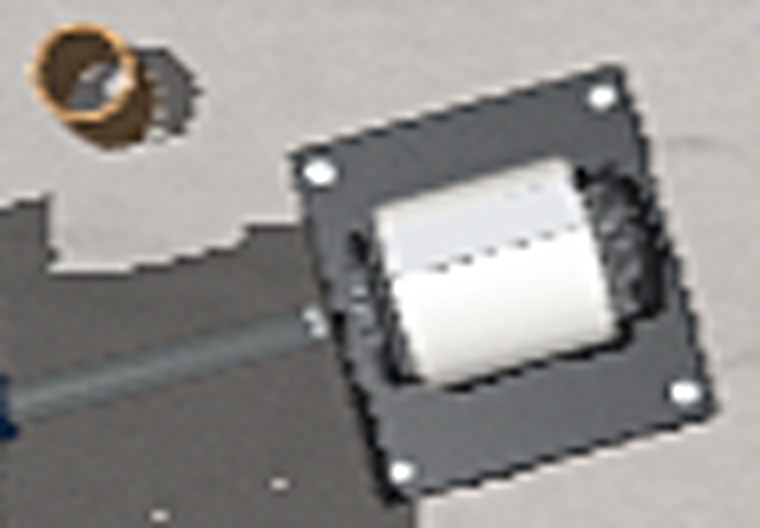

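View pics/s20c.png

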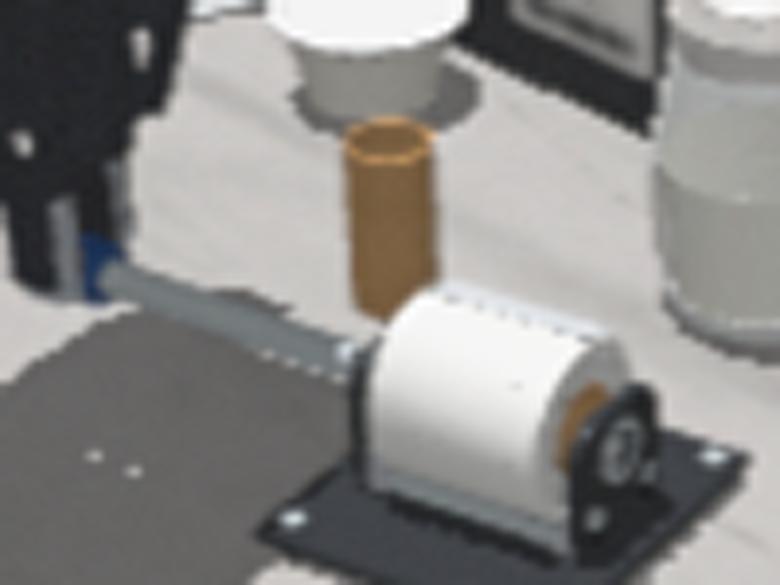

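```bash

python3 -m jog '[{"grip":0.95,"x":-0.2,"y":5,"z":0.1,"rx":0,"ry":0,"rz":0},{"grip":0.95,"x":0,"y":5,"z":0.2,"rx":0,"ry":0,"rz":0},{"grip":0.95,"x":0,"y":0,"z":0,"rx":0,"ry":0,"rz":0},{"grip":0.95,"x":0,"y":0,"z":0,"rx":0,"ry":0,"rz":0}]'| grep -E "pos|force"
python3 -c "
from h import *
plan2(.145,.0358)"
python3 -m jog '[{"grip":0.95,"x":0,"y":2,"z":0.07,"rx":0,"ry":0,"rz":0},{"grip":0.95,"x":0,"y":0,"z":0,"rx":0,"ry":0,"rz":0}]'| grep -E "pos|force"
python3 -m jog '[{"grip":0.95,"x":0,"y":2,"z":0.07,"rx":0,"ry":0,"rz":0},{"grip":0.95,"x":0,"y":0,"z":0,"rx":0,"ry":0,"rz":0}]'| grep -E "pos|force"
python3 -c "
from h import *
plan2(.145,.0358)"
```

```text
eef_pos: [0.4674, 0.1841, 0.2044]
contact_force: [0.3, 0.1, -0.8]
t 20.98 now s 148.9 lat 0.9 zax 36.9 mm F along -A -0.1 lat 0.3 z -0.8 open 0.182
 turn [-0.08 -0.08 -0.02] shift NOW [-0.6  3.7  1.2] AFTER [-0.6  3.7  1.2]
eef_pos: [0.4677, 0.1824, 0.2042]
contact_force: [-0.4, -0.1, -1.4]
eef_pos: [0.4682, 0.1805, 0.2041]
contact_force: [-1.0, 0.3, -0.9]
t 21.32 now s 145.2 lat 0.7 zax 36.6 mm F along -A -0.5 lat -0.9 z -0.9 open 0.181
 turn [-0.08 -0.05  0.03] shift NOW [-0.5 -0.   0.8] AFTER [-0.5 -0.   0.8]
```

```bash

python3 -m jog '[{"grip":0.95,"x":-0.6,"y":0,"z":0.7,"rx":0,"ry":0,"rz":0},{"grip":0.95,"x":0,"y":0,"z":0,"rx":0,"ry":0,"rz":0}]'| grep -E "pos|force"
python3 -m jog '[{"grip":0.95,"x":0,"y":1.5,"z":0.05,"rx":0,"ry":0,"rz":0},{"grip":0.95,"x":0,"y":0,"z":0,"rx":0,"ry":0,"rz":0}]'| grep -E "pos|force"
python3 -m jog '[{"grip":0.95,"x":0,"y":1.5,"z":0.05,"rx":0,"ry":0,"rz":0},{"grip":0.95,"x":0,"y":0,"z":0,"rx":0,"ry":0,"rz":0}]'| grep -E "pos|force"
python3 -c "
from h import *
plan2(.141,.0358)"
```

```text
eef_pos: [0.4674, 0.1805, 0.2032]
contact_force: [-1.0, 0.2, 0.5]
eef_pos: [0.4679, 0.179, 0.2034]
contact_force: [-0.6, 1.1, 1.7]
eef_pos: [0.4684, 0.1775, 0.2034]
contact_force: [-0.1, 1.1, 1.3]
t 21.82 now s 142.2 lat 0.1 zax 35.9 mm F along -A -1.1 lat 0.2 z 1.3 open 0.186
 turn [-0.08 -0.05  0.03] shift NOW [0.1 1.  0.1] AFTER [0.1 1.  0.1]
```

```bash

python3 -m jog '[{"grip":0.95,"x":0,"y":0,"z":-0.7,"rx":0,"ry":0,"rz":0},{"grip":0.95,"x":0,"y":0,"z":0,"rx":0,"ry":0,"rz":0}]'| grep -E "pos|force"
python3 -m jog '[{"grip":0.95,"x":0,"y":2,"z":0.06,"rx":0,"ry":0,"rz":0},{"grip":0.95,"x":0,"y":0,"z":0,"rx":0,"ry":0,"rz":0}]'| grep -E "pos|force"
python3 - <<'E'
from h import *
plan2(.14,.0358)
w=read_camera('top');np.save('top21.npy',w,allow_pickle=True);crop(w,243,182,338,248,8,'pics/t21c.png')
w=read_camera('scene');crop(w,235,150,335,225,7.8,'pics/s21c.png')
E
```

```text
eef_pos: [0.4684, 0.1776, 0.2042]
contact_force: [-1.1, -0.3, 0.2]
eef_pos: [0.4689, 0.1755, 0.2041]
contact_force: [-0.5, -0.7, -2.2]
t 22.15 now s 140.2 lat 0.1 zax 36.6 mm F along -A 0.6 lat -0.7 z -2.2 open 0.183
 turn [-0.07 -0.06  0.03] shift NOW [ 0.1 -0.   0.8] AFTER [ 0.1 -0.   0.8]
```

View pics/t21c.png

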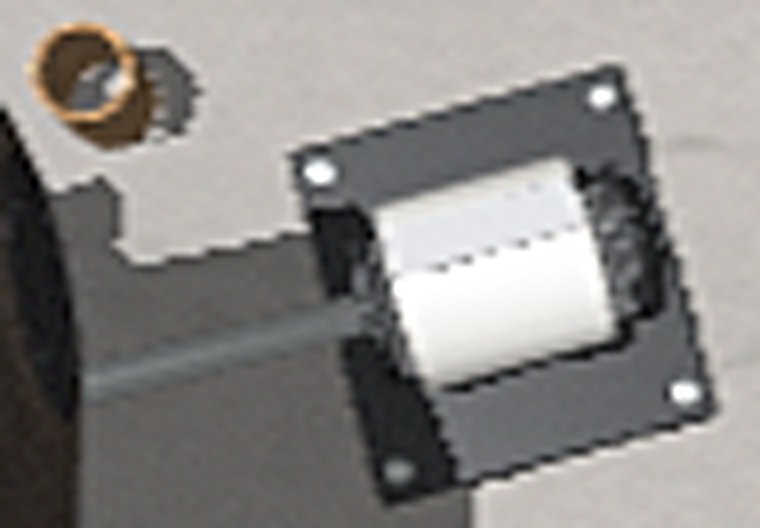

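View pics/s21c.png

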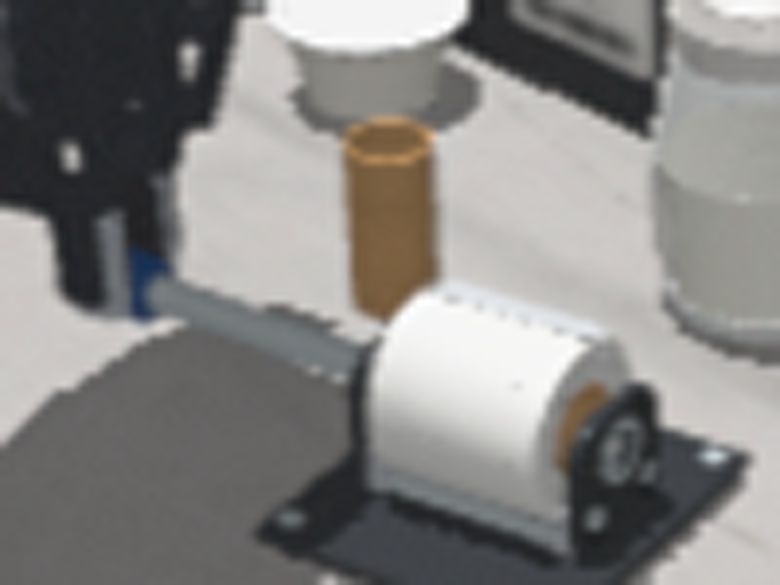

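```bash

python3 -m jog '[{"grip":0.95,"x":0,"y":2.5,"z":0.3,"rx":0,"ry":0,"rz":0},{"grip":0.95,"x":0,"y":2.5,"z":0.08,"rx":0,"ry":0,"rz":0},{"grip":0.95,"x":0,"y":0,"z":0,"rx":0,"ry":0,"rz":0}]'| grep -E "pos|force"
python3 -m jog '[{"grip":0.95,"x":0,"y":2.5,"z":0.08,"rx":0,"ry":0,"rz":0},{"grip":0.95,"x":0,"y":2.5,"z":0.08,"rx":0,"ry":0,"rz":0},{"grip":0.95,"x":0,"y":0,"z":0,"rx":0,"ry":0,"rz":0}]'| grep -E "pos|force"
python3 -m jog '[{"grip":0.95,"x":0,"y":2.5,"z":0.08,"rx":0,"ry":0,"rz":0},{"grip":0.95,"x":0,"y":2.5,"z":0.08,"rx":0,"ry":0,"rz":0},{"grip":0.95,"x":0,"y":0,"z":0,"rx":0,"ry":0,"rz":0}]'| grep -E "pos|force"
python3 -c "
from h import *
plan2(.12,.0362)"
```

```text
eef_pos: [0.4702, 0.1705, 0.2039]
contact_force: [0.1, -1.4, -3.0]
eef_pos: [0.4715, 0.1656, 0.2039]
contact_force: [0.1, -1.2, -2.9]
eef_pos: [0.4728, 0.1608, 0.2039]
contact_force: [-0.2, -1.4, -3.2]
t 23.0 now s 125.0 lat 0.1 zax 36.4 mm F along -A 1.3 lat -0.6 z -3.2 open 0.18
 turn [-0.07 -0.05  0.01] shift NOW [0.  4.8 0.3] AFTER [0.  4.8 0.3]
```

```bash

python3 -m jog '[{"grip":0.95,"x":0,"y":0,"z":0.7,"rx":0,"ry":0,"rz":0},{"grip":0.95,"x":0,"y":3,"z":0.1,"rx":0,"ry":0,"rz":0},{"grip":0.95,"x":0,"y":3,"z":0.1,"rx":0,"ry":0,"rz":0},{"grip":0.95,"x":0,"y":0,"z":0,"rx":0,"ry":0,"rz":0}]'| grep -E "pos|force"
python3 -m jog '[{"grip":0.95,"x":0,"y":3,"z":0.1,"rx":0,"ry":0,"rz":0},{"grip":0.95,"x":0,"y":3,"z":0.1,"rx":0,"ry":0,"rz":0},{"grip":0.95,"x":0,"y":3,"z":0.1,"rx":0,"ry":0,"rz":0},{"grip":0.95,"x":0,"y":0,"z":0,"rx":0,"ry":0,"rz":0}]'| grep -E "pos|force"
python3 -c "
from h import *
print(get_state()['wrist_torque'])
plan2(.12,.0362)"
```

```text
eef_pos: [0.4743, 0.155, 0.2031]
contact_force: [-0.7, 0.8, 2.2]
eef_pos: [0.4767, 0.1462, 0.2032]
contact_force: [-0.4, 1.1, 0.5]
[-0.01517908  0.02352679  0.03173575]
t 23.67 now s 109.8 lat 0.1 zax 35.7 mm F along -A -1.2 lat -0.1 z 0.5 open 0.184
 turn [-0.07 -0.06  0.  ] shift NOW [  0.  -10.4  -0.9] AFTER [  0.  -10.4  -0.9]
```

```bash

python3 -m jog '[{"grip":0.95,"x":0,"y":3,"z":-0.2,"rx":0,"ry":0,"rz":0},{"grip":0.95,"x":0,"y":3,"z":0.1,"rx":0,"ry":0,"rz":0},{"grip":0.95,"x":0,"y":3,"z":0.1,"rx":0,"ry":0,"rz":0},{"grip":0.95,"x":0,"y":3,"z":0.1,"rx":0,"ry":0,"rz":0},{"grip":0.95,"x":0,"y":0,"z":0,"rx":0,"ry":0,"rz":0}]'| grep -E "pos|force"
python3 -m jog '[{"grip":0.95,"x":0,"y":3,"z":0.1,"rx":0,"ry":0,"rz":0},{"grip":0.95,"x":0,"y":3,"z":0.1,"rx":0,"ry":0,"rz":0},{"grip":0.95,"x":0,"y":3,"z":0.1,"rx":0,"ry":0,"rz":0},{"grip":0.95,"x":0,"y":3,"z":0.1,"rx":0,"ry":0,"rz":0},{"grip":0.95,"x":0,"y":0,"z":0,"rx":0,"ry":0,"rz":0}]'| grep -E "pos|force"
python3 - <<'E'
from h import *
print(get_state()['wrist_torque'])
plan2(.08,.036)
w=read_camera('top');crop(w,243,182,338,248,8,'pics/t22c.png')
w=read_camera('scene');crop(w,255,150,335,225,7.8,'pics/s22c.png')
E
```

```text
eef_pos: [0.4798, 0.1346, 0.2035]
contact_force: [0.2, 0.1, -3.1]
eef_pos: [0.4828, 0.123, 0.2034]
contact_force: [0.2, 0.3, 0.4]
[ 0.10136823  0.01005825 -0.00412101]
t 24.5 now s 85.8 lat 0.2 zax 35.9 mm F along -A -0.3 lat 0.3 z 0.4 open 0.181
 turn [-0.07 -0.06  0.  ] shift NOW [-0.   5.6  0.1] AFTER [-0.   5.6  0.1]
```

View pics/s22c.png

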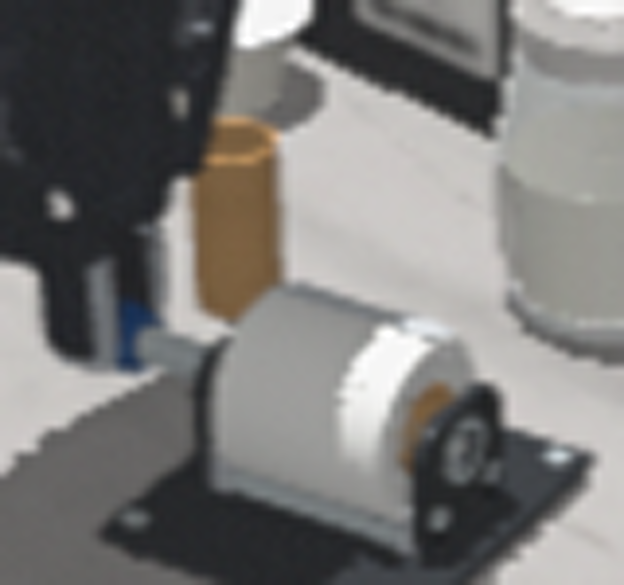

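View pics/t22c.png

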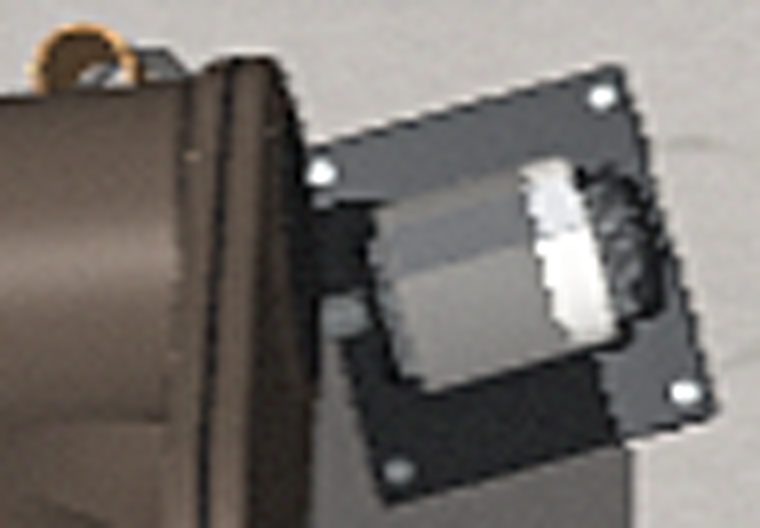

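```bash

python3 -m jog '[{"grip":0.95,"x":-0.1,"y":3,"z":0.1,"rx":0,"ry":0,"rz":0},{"grip":0.95,"x":0,"y":3,"z":0.1,"rx":0,"ry":0,"rz":0},{"grip":0.95,"x":0,"y":3,"z":0.1,"rx":0,"ry":0,"rz":0},{"grip":0.95,"x":0,"y":0,"z":0,"rx":0,"ry":0,"rz":0}]'| grep -E "pos|force"
python3 -m jog '[{"grip":0.95,"x":0,"y":2,"z":0.07,"rx":0,"ry":0,"rz":0},{"grip":0.95,"x":0,"y":0,"z":0,"rx":0,"ry":0,"rz":0},{"grip":0.95,"x":0,"y":0,"z":0,"rx":0,"ry":0,"rz":0}]'| grep -E "pos|force"
python3 -m jog '[{"grip":0.95,"x":0,"y":2,"z":0.07,"rx":0,"ry":0,"rz":0},{"grip":0.95,"x":0,"y":0,"z":0,"rx":0,"ry":0,"rz":0},{"grip":0.95,"x":0,"y":0,"z":0,"rx":0,"ry":0,"rz":0}]'| grep -E "pos|force"
python3 -c "
from h import *
print(get_state()['wrist_torque'])
plan2(.07,.036)"
```

```text
eef_pos: [0.485, 0.1143, 0.2034]
contact_force: [-0.3, -0.5, 1.7]
eef_pos: [0.4853, 0.1127, 0.2034]
contact_force: [-0.2, 0.1, 1.4]
eef_pos: [0.4859, 0.1108, 0.2034]
contact_force: [-0.3, 1.7, 1.2]
[-0.01181972  0.01862337  0.02858373]
t 25.43 now s 73.3 lat 0.0 zax 35.9 mm F along -A -1.7 lat 0.1 z 1.2 open 0.185
 turn [-0.08 -0.05  0.03] shift NOW [ 0.1  3.1 -0. ] AFTER [ 0.1  3.1 -0. ]
```

```bash

python3 -m jog '[{"grip":0.95,"x":0,"y":1.5,"z":0.05,"rx":0,"ry":0,"rz":0},{"grip":0.95,"x":0,"y":0,"z":0,"rx":0,"ry":0,"rz":0},{"grip":0.95,"x":0,"y":0,"z":0,"rx":0,"ry":0,"rz":0}]'| grep -E "pos|force"
python3 -c "
from h import *
plan2(.07,.036)"
python3 -m jog '[{"grip":0.95,"x":0,"y":1,"z":0.03,"rx":0,"ry":0,"rz":0},{"grip":0.95,"x":0,"y":0,"z":0,"rx":0,"ry":0,"rz":0},{"grip":0.95,"x":0,"y":0,"z":0,"rx":0,"ry":0,"rz":0}]'| grep -E "pos|force"
python3 -c "
from h import *
print(get_state()['wrist_torque'])
plan2(.07,.036)
w=read_camera('scene');crop(w,255,150,335,225,7.8,'pics/s23c.png')"
```

```text
eef_pos: [0.4862, 0.1093, 0.2034]
contact_force: [-0.9, 1.0, -0.1]
t 25.68 now s 71.8 lat 0.0 zax 35.9 mm F along -A -1.1 lat -0.6 z -0.1 open 0.186
 turn [-0.08 -0.05  0.03] shift NOW [ 0.1  1.6 -0.1] AFTER [ 0.1  1.6 -0.1]
eef_pos: [0.4865, 0.1084, 0.2034]
contact_force: [0.4, -0.6, -3.9]
[0.0970362  0.0104279  0.02975694]
t 25.93 now s 70.8 lat 0.0 zax 35.9 mm F along -A 0.7 lat 0.3 z -3.9 open 0.182
 turn [-0.08 -0.05  0.03] shift NOW [ 0.1  0.6 -0.1] AFTER [ 0.1  0.6 -0.1]
```

View pics/s23c.png

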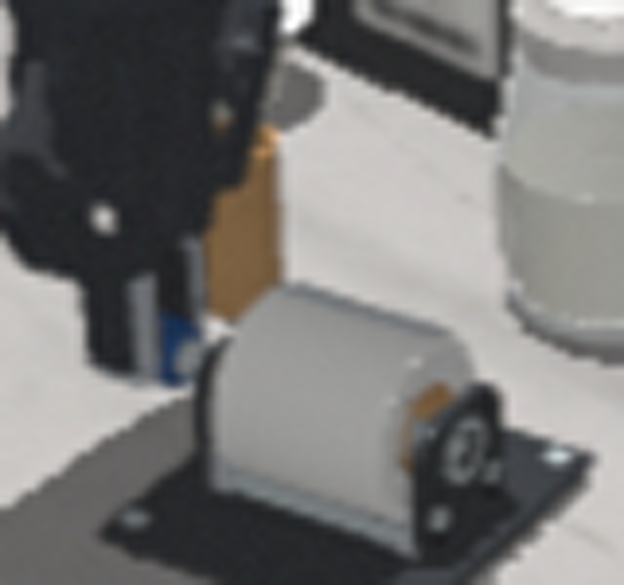

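```bash
python3 - <<'E'
from h import *
c=np.load("top20.npy",allow_pickle=True).item()
A=np.array([np.cos(np.radians(ANG)),np.sin(np.radians(ANG)),0]);L=np.array([A[1],-A[0],0])
X=ray(c,243+(84+.5)/8-.5,182+(72+.5)/8-.5,.058);print(X,"s",(X-H)@A*1e3,"lat",(X-H)@L*1e3)
E
```

```text
[0.56202349 0.15317332 0.058     ] s 100.20874472791377 lat 84.31536428030317
```

```bash

python3 -m jog '[{"grip":0.95,"x":0,"y":1.5,"z":0.25,"rx":0,"ry":0,"rz":0},{"grip":0.95,"x":0,"y":0,"z":0,"rx":0,"ry":0,"rz":0},{"grip":0.95,"x":0,"y":0,"z":0,"rx":0,"ry":0,"rz":0}]'| grep -E "pos|force"
python3 -m jog '[{"grip":0.95,"x":0,"y":1.5,"z":0.05,"rx":0,"ry":0,"rz":0},{"grip":0.95,"x":0,"y":0,"z":0,"rx":0,"ry":0,"rz":0},{"grip":0.95,"x":0,"y":0,"z":0,"rx":0,"ry":0,"rz":0}]'| grep -E "pos|force"
python3 -c "
from h import *
print(get_state()['wrist_torque'])
plan2(.07,.036)
w=read_camera('scene');crop(w,275,170,335,225,10,'pics/s24c.png')"
```

```text
eef_pos: [0.4869, 0.1069, 0.2032]
contact_force: [0.1, -1.8, -2.5]
eef_pos: [0.4873, 0.1054, 0.2032]
contact_force: [-0.2, -0.4, -1.8]
[-0.03403088 -0.01702495 -0.01897587]
t 26.48 now s 67.7 lat 0.0 zax 35.7 mm F along -A 0.3 lat -0.3 z -1.8 open 0.181
 turn [-0.08 -0.05  0.03] shift NOW [ 0.1 -2.5 -0.4] AFTER [ 0.1 -2.5 -0.4]
```

View pics/s24c.png

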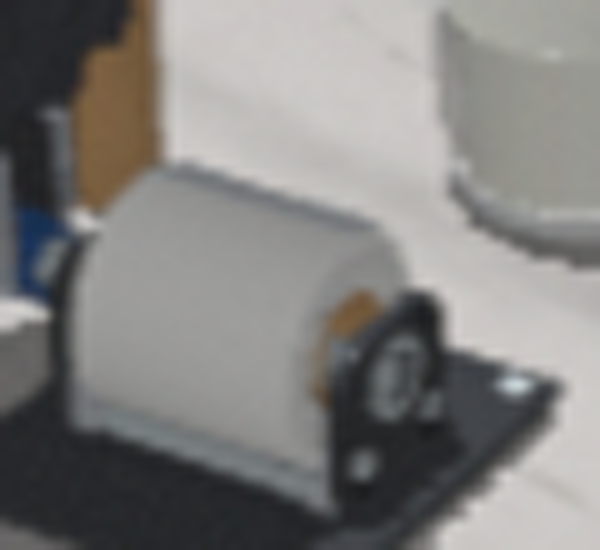

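```bash

python3 -m jog '[{"grip":0.95,"x":0,"y":2,"z":0.1,"rx":0,"ry":0,"rz":0},{"grip":0.95,"x":0,"y":2,"z":0.07,"rx":0,"ry":0,"rz":0},{"grip":0.95,"x":0,"y":0,"z":0,"rx":0,"ry":0,"rz":0},{"grip":0.95,"x":0,"y":0,"z":0,"rx":0,"ry":0,"rz":0}]'| grep -E "pos|force"
python3 -m jog '[{"grip":0.95,"x":0,"y":2,"z":0.07,"rx":0,"ry":0,"rz":0},{"grip":0.95,"x":0,"y":1.5,"z":0.05,"rx":0,"ry":0,"rz":0},{"grip":0.95,"x":0,"y":0,"z":0,"rx":0,"ry":0,"rz":0},{"grip":0.95,"x":0,"y":0,"z":0,"rx":0,"ry":0,"rz":0}]'| grep -E "pos|force"
python3 -c "
from h import *
print(get_state()['wrist_torque'])
plan2(.055,.036)
w=read_camera('scene');crop(w,275,170,335,225,10,'pics/s25c.png')"
```

```text
eef_pos: [0.4883, 0.1015, 0.2031]
contact_force: [0.5, -0.0, -3.7]
eef_pos: [0.4892, 0.0981, 0.2031]
contact_force: [0.2, -1.1, -2.7]
[ 0.01036079  0.06279337 -0.04015549]
t 27.2 now s 60.2 lat 0.0 zax 35.6 mm F along -A 1.1 lat -0.1 z -2.7 open 0.182
 turn [-0.08 -0.05  0.02] shift NOW [ 0.1  5.  -0.2] AFTER [ 0.1  5.  -0.2]
```

View pics/s25c.png

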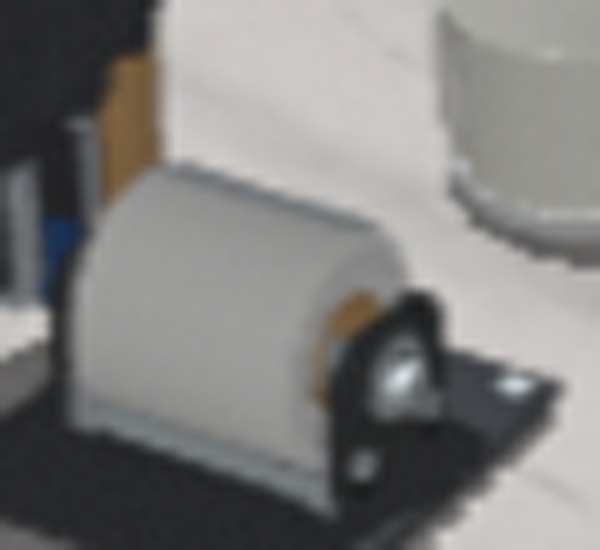

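```bash

python3 -m jog '[{"grip":0.95,"x":0,"y":2,"z":0.4,"rx":0,"ry":0,"rz":0},{"grip":0.95,"x":0,"y":1,"z":0.03,"rx":0,"ry":0,"rz":0},{"grip":0.95,"x":0,"y":0,"z":0,"rx":0,"ry":0,"rz":0},{"grip":0.95,"x":0,"y":0,"z":0,"rx":0,"ry":0,"rz":0}]'| grep -E "pos|force"
python3 -m jog '[{"grip":0.95,"x":0,"y":1,"z":0.03,"rx":0,"ry":0,"rz":0},{"grip":0.95,"x":0,"y":0,"z":0,"rx":0,"ry":0,"rz":0},{"grip":0.95,"x":0,"y":0,"z":0,"rx":0,"ry":0,"rz":0}]'| grep -E "pos|force"
python3 -c "
from h import *
plan2(.055,.036)"
python3 -m jog '[{"grip":0.95,"x":0,"y":0.8,"z":0.03,"rx":0,"ry":0,"rz":0},{"grip":0.95,"x":0,"y":0,"z":0,"rx":0,"ry":0,"rz":0},{"grip":0.95,"x":0,"y":0,"z":0,"rx":0,"ry":0,"rz":0}]'| grep -E "pos|force"
python3 -c "
from h import *
plan2(.055,.036)
w=read_camera('scene');crop(w,275,170,335,225,10,'pics/s26c.png')"
```

```text
eef_pos: [0.49, 0.0952, 0.2028]
contact_force: [0.8, -1.5, -1.4]
eef_pos: [0.4902, 0.0943, 0.2028]
contact_force: [0.5, -0.9, -2.5]
t 27.83 now s 56.3 lat 0.0 zax 35.3 mm F along -A 1.0 lat 0.3 z -2.5 open 0.187
 turn [-0.08 -0.06  0.03] shift NOW [ 0.1  1.1 -0.7] AFTER [ 0.1  1.1 -0.7]
eef_pos: [0.4904, 0.0936, 0.2028]
contact_force: [0.0, -0.4, -2.5]
t 28.08 now s 55.5 lat 0.0 zax 35.3 mm F along -A 0.4 lat -0.1 z -2.5 open 0.182
 turn [-0.08 -0.05  0.03] shift NOW [ 0.1  0.3 -0.7] AFTER [ 0.1  0.3 -0.7]
```

View pics/s26c.png

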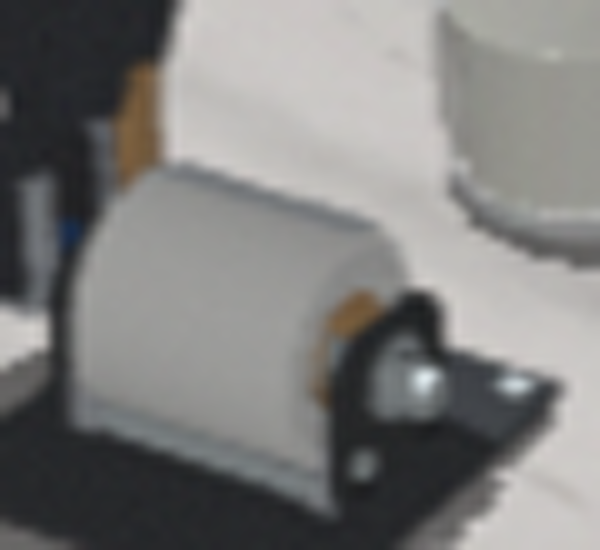

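Continue in small steps until axial resistance.

```bash

python3 -m jog '[{"grip":0.95,"x":0,"y":0.8,"z":0.03,"rx":0,"ry":0,"rz":0},{"grip":0.95,"x":0,"y":0,"z":0,"rx":0,"ry":0,"rz":0},{"grip":0.95,"x":0,"y":0,"z":0,"rx":0,"ry":0,"rz":0}]'| grep -E "pos|force"
python3 -m jog '[{"grip":0.95,"x":0,"y":0.8,"z":0.03,"rx":0,"ry":0,"rz":0},{"grip":0.95,"x":0,"y":0,"z":0,"rx":0,"ry":0,"rz":0},{"grip":0.95,"x":0,"y":0,"z":0,"rx":0,"ry":0,"rz":0}]'| grep -E "pos|force"
python3 -m jog '[{"grip":0.95,"x":0,"y":0.8,"z":0.03,"rx":0,"ry":0,"rz":0},{"grip":0.95,"x":0,"y":0,"z":0,"rx":0,"ry":0,"rz":0},{"grip":0.95,"x":0,"y":0,"z":0,"rx":0,"ry":0,"rz":0}]'| grep -E "pos|force"
python3 -c "
from h import *
plan2(.055,.036)"
```

```text
eef_pos: [0.4906, 0.0928, 0.2028]
contact_force: [-0.3, -0.0, -1.6]
eef_pos: [0.4907, 0.0922, 0.2028]
contact_force: [-1.1, 2.5, -1.5]
eef_pos: [0.4906, 0.0918, 0.2027]
contact_force: [-1.1, 4.4, -1.1]
t 28.88 now s 54.1 lat -0.4 zax 35.1 mm F along -A -4.6 lat 0.0 z -1.1 open 0.187
 turn [-0.19  0.01  0.01] shift NOW [ 0.4 -1.5 -0.9] AFTER [ 0.4 -1.5 -0.9]
```

```bash
python3 -c "
from h import *
w=read_camera('scene');crop(w,255,160,335,225,9,'pics/s27c.png')
w=read_camera('top');crop(w,243,182,338,248,8,'pics/t27c.png')
w=read_camera('wrist');cv2.imwrite('pics/w27.png',w['frame'][:,:,::-1])"
```

```text
(no output)
```

View pics/s27c.png

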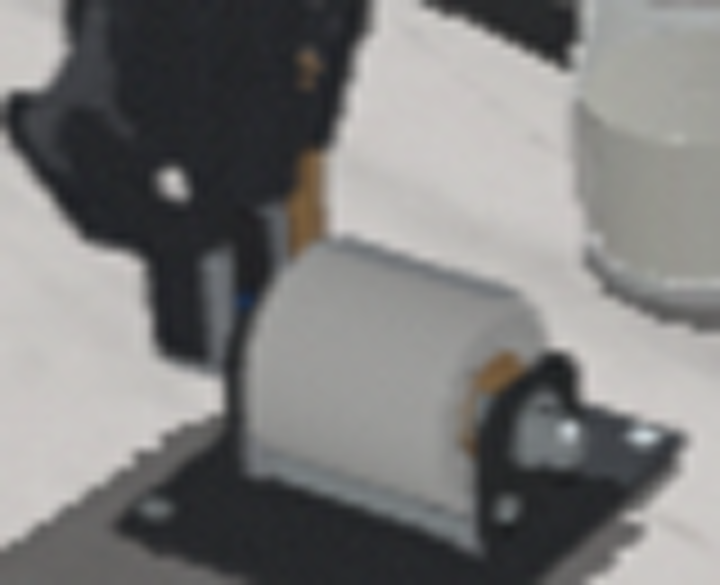

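View pics/w27.png

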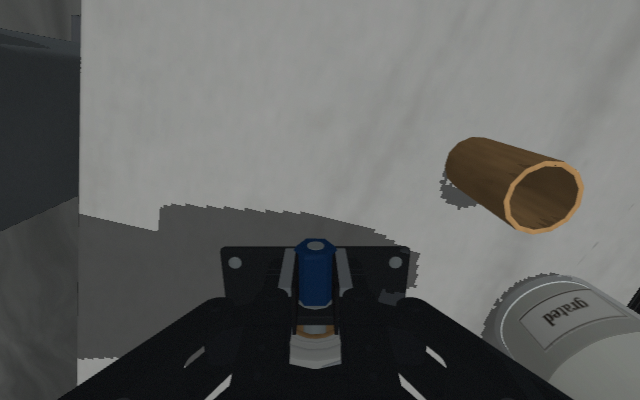

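View pics/t27c.png

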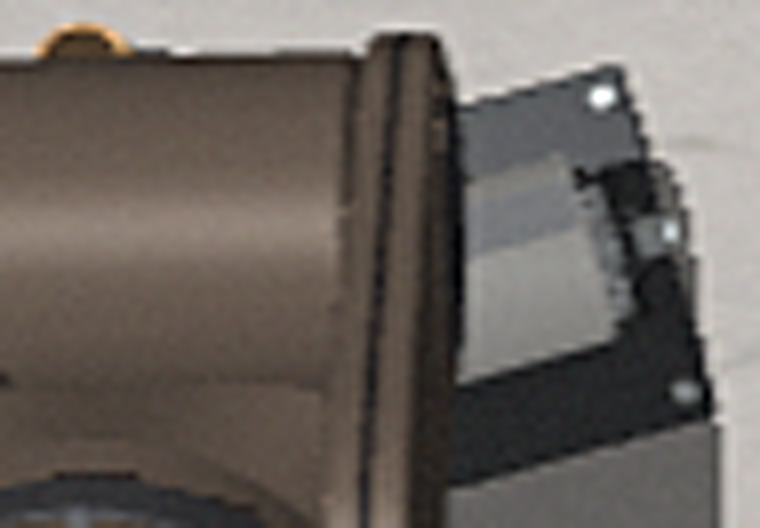

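```bash
python3 - <<'E'
from h import *
A=np.array([np.cos(np.radians(ANG)),np.sin(np.radians(ANG)),0]);L=np.array([A[1],-A[0],0])
w=read_camera('scene');np.save('s28.npy',w,allow_pickle=True)
f=lambda p:np.round(((p[0]-255+.5)*9-.5,(p[1]-160+.5)*9-.5),1)
for s in(-.041,-.049,-.053):
    print(s,"nose centre",f(proj(w,H+A*s+L*.002+[0,0,.0355])), "top edge",f(proj(w,H+A*s+L*.002+[0,0,.0415])))
for s,l in((-.0446,.0483),(-.0446,-.0438)):print(f(proj(w,H+A*s+L*l+[0,0,.009])))
crop(w,300,185,340,225,15,'pics/s28c.png')
g=lambda p:np.round(((p[0]-300+.5)*15-.5,(p[1]-185+.5)*15-.5),1)
for s in(-.041,-.049,-.053):print(s,g(proj(w,H+A*s+L*.002+[0,0,.0355])))
E
```

```text
-0.041 nose centre [537.7 428.1] top edge [537.4 407.6]
-0.049 nose centre [565.2 437.3] top edge [565.  416.8]
-0.053 nose centre [579.  441.9] top edge [578.9 421.4]
[646.7 435.2]
[450.1 612.3]
-0.041 [221.5 338.9]
-0.049 [267.3 354.2]
-0.053 [290.3 361.9]
```

View pics/s28c.png

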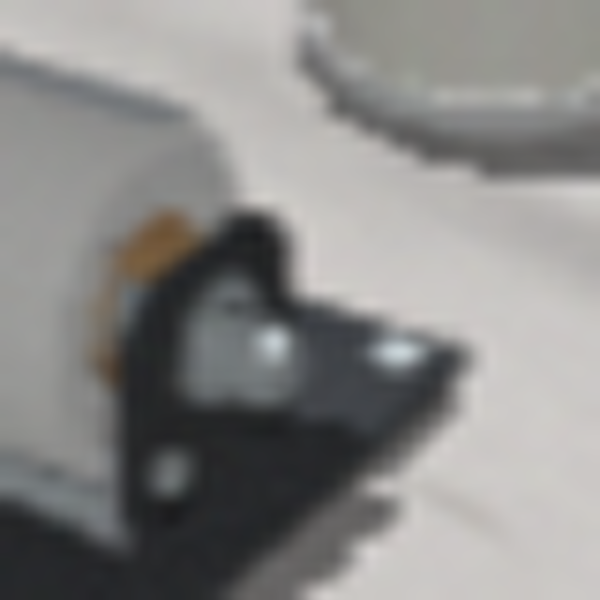

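```bash

python3 -m jog '[{"grip":0.95,"x":0,"y":-0.8,"z":0,"rx":0,"ry":0,"rz":0},{"grip":0.95,"x":0,"y":0,"z":0,"rx":0,"ry":0,"rz":0},{"grip":0.8,"x":0,"y":0,"z":0,"rx":0,"ry":0,"rz":0},{"grip":0.6,"x":0,"y":0,"z":0,"rx":0,"ry":0,"rz":0},{"grip":0.5,"x":0,"y":0,"z":0,"rx":0,"ry":0,"rz":0},{"grip":0.5,"x":0,"y":0,"z":0,"rx":0,"ry":0,"rz":0},{"grip":0.5,"x":0,"y":0,"z":0,"rx":0,"ry":0,"rz":0}]'
python3 -c "
from h import *
plan2(.055,.036)
w=read_camera('wrist');cv2.imwrite('pics/w29.png',w['frame'][:,:,::-1])"
```

```text
time: 29.67
eef_pos: [0.491, 0.0917, 0.2028]
tcp_rot: [0.992, 0.129, 0.003, 0.016]
contact_force: [-0.3, 0.7, 1.6]
opening: 0.5
t 29.67 now s 53.4 lat 0.1 zax 35.3 mm F along -A -0.8 lat -0.1 z 1.6 open 0.5
 turn [-0.04 -0.06  0.03] shift NOW [ 0.1 -1.7 -0.8] AFTER [ 0.1 -1.7 -0.8]
```

View pics/w29.png

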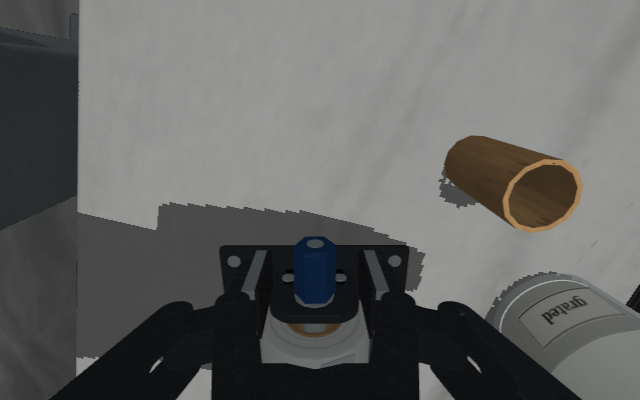

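```bash
python3 -c "
from h import *
w=read_camera('wrist');np.save('w30.npy',w,allow_pickle=True);crop(w,260,230,370,350,6,'pics/w30.png')"
```

```text
(no output)
```

View pics/w30.png

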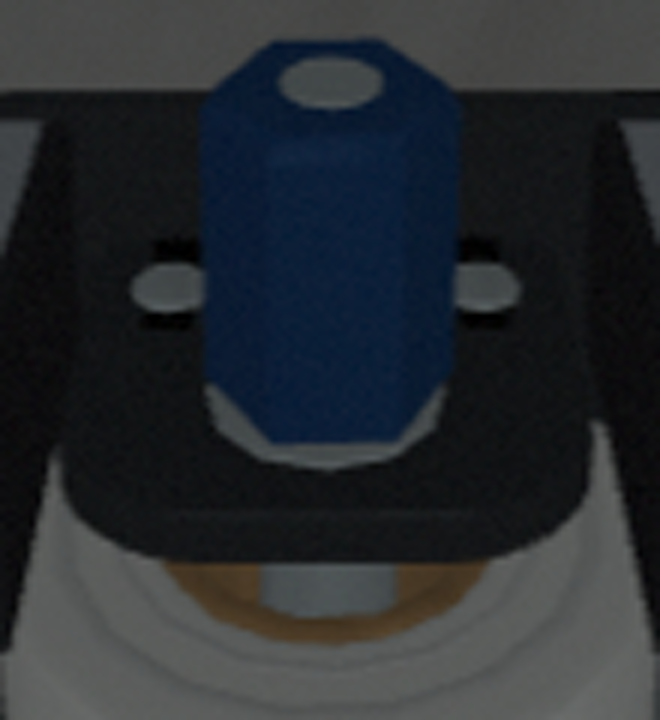

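```bash

python3 -m jog '[{"grip":0.5,"x":0,"y":0,"z":-5,"rx":0,"ry":0,"rz":0},{"grip":0.5,"x":0,"y":0,"z":-15,"rx":0,"ry":0,"rz":0},{"grip":0.5,"x":0,"y":-3,"z":-25,"rx":0,"ry":0,"rz":0},{"grip":0.5,"x":0,"y":-8,"z":-25,"rx":0,"ry":0,"rz":0},{"grip":0.5,"x":0,"y":-15,"z":-25,"rx":0,"ry":0,"rz":0},{"grip":0.5,"x":0,"y":-20,"z":-25,"rx":0,"ry":0,"rz":0},{"grip":0.5,"x":0,"y":-20,"z":0,"rx":0,"ry":0,"rz":0},{"grip":0.5,"x":0,"y":0,"z":0,"rx":0,"ry":0,"rz":0}]'
python3 -m jog '[{"grip":0.5,"x":0,"y":-30,"z":0,"rx":0,"ry":0,"rz":0},{"grip":0.5,"x":0,"y":-30,"z":0,"rx":0,"ry":0,"rz":0},{"grip":0.5,"x":0,"y":-30,"z":0,"rx":0,"ry":0,"rz":0},{"grip":0.5,"x":0,"y":-30,"z":0,"rx":0,"ry":0,"rz":0},{"grip":0.5,"x":0,"y":0,"z":0,"rx":0,"ry":0,"rz":0},{"grip":0.5,"x":0,"y":0,"z":0,"rx":0,"ry":0,"rz":0},{"grip":0.5,"x":0,"y":0,"z":0,"rx":0,"ry":0,"rz":0}]'
python3 -c "
from h import *
w=read_camera('scene');crop(w,225,120,345,225,6.5,'pics/s31c.png')
w=read_camera('top');np.save('top31.npy',w,allow_pickle=True);crop(w,243,182,338,248,8,'pics/t31c.png')
cv2.imwrite('pics/t31.png',w['frame'][:,:,::-1])"
```

```text
time: 30.43
eef_pos: [0.4726, 0.1616, 0.3232]
tcp_rot: [0.991, 0.13, 0.005, 0.015]
contact_force: [-0.7, 0.0, -1.0]
opening: 0.499
time: 31.02
eef_pos: [0.4423, 0.275, 0.3163]
tcp_rot: [0.992, 0.129, 0.002, 0.016]
contact_force: [-0.2, -0.6, -0.1]
opening: 0.497
```

View pics/s31c.png

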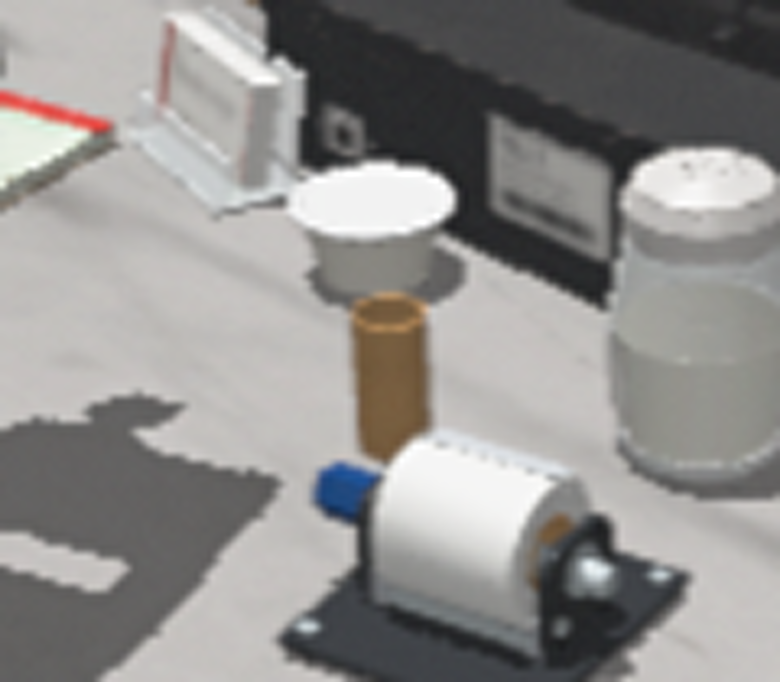

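View pics/t31c.png

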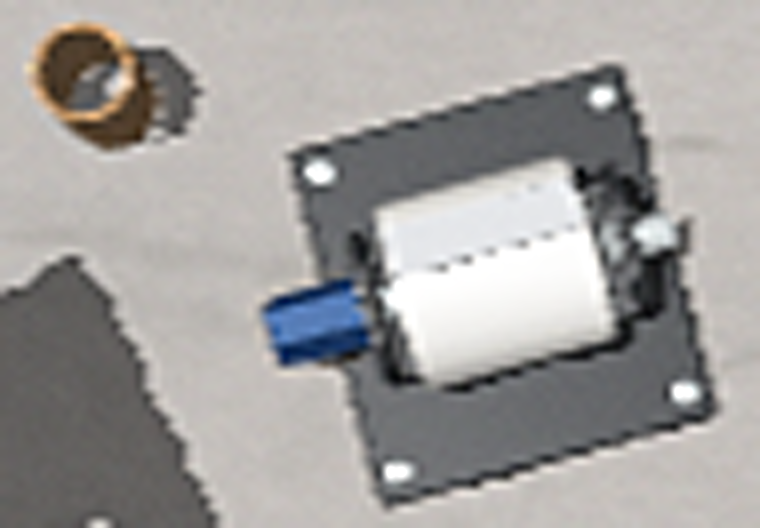

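```bash
python3 - <<'E'
from h import *
w=np.load("top31.npy",allow_pickle=True).item();f=lambda a,b:(243+(a+.5)/8-.5,182+(b+.5)/8-.5)
S=[ray(w,*f(*p),.009) for p in((318,172),(602,97),(685,392),(398,471))];h=np.mean(S,0);A=S[0]-S[1]+S[3]-S[2];A/=np.linalg.norm(A)
for n,p,z in(("rear",(271,337),.036),("grip front",(366,313),.036),("nose",(683,232),.036)):print(n,((ray(w,*f(*p),z)-h)@A*1e3).round(1))
E
```

```text
rear 68.0
grip front 39.8
nose -54.8
```

Measured along the axis, the grip's rear is at +68.0 mm and its front at +39.8 mm, against +68 and +40 expected. It is home, so I'm handing the job in.

```bash
python3 -c "
from plant import sign_off,get_state
print(get_state()['time']);print(sign_off())"
```

```text
31.1167
the job is handed in; nothing more can be done
None
```

The fresh roll lies in the holder between the cheeks. The spindle runs through the first cheek, the core and the far cheek, with its grip home against the left-hand cheek (as the robot sees it). I handed the job in at 31.1 s, with the gripper open and clear of everything.

I found the hole by lowering the held rod onto the cheek top, which put the hole axis about 36 mm above the worktop. I then pushed the spindle in small steps until the grip met about 4.6 N of resistance.

**Last checks:**
- **Grip position:** in the top view its front is 39.8 mm and its rear 68.0 mm from the holder's middle, against 40 and 68 mm expected.
- **Bystanders and holder:** the holder's screws and the spent core had not moved in the pictures, and the shaker still stood. I did not look closely at the can or the red dip cup at the end, but the arm never came near them.

**What disagreed:**
- **Nose position:** it measured −54.8 mm against −52 mm expected. I put this down to picking the pixel at a bright, blurred edge.
- **Feel for the hole:** the touch on the cheek top was soft, about 1 N per mm, because the rod gave in the grip. I settled the height from the force slope and the camera views together, then corrected it by 0.5–1 mm from the forces while inserting.

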